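# Close the embossing die for the hand press

### The arm

A 6-joint arm with a two-finger parallel gripper is mounted at the origin on the work surface. World frame = base frame: x ahead of the robot, y to its left, z up, the work surface at z = 0. Lengths are in m, angles in degrees, forces in N, time in s.
With the tool pointing down it reaches from about 0.35 to 0.875 m from the base axis. Payload 4.2 kg.
Tool frame: the origin (TCP) lies midway between the tips of the shut fingers; the grasp point (between the pads) lies 19 mm behind it (hold_point_z is the z of the grasp point in the tool frame, in m); z points along the fingers, y is the direction in which the jaws open and shut (so a half turn about z gives the same grasp; the last joint's range is limited). The gripper opens to 87 mm and grips with 3 to 60 N. Pads are 19 mm wide; open, the fingers measure 117 mm over their backs; the gripper's body (75 mm by 190 mm) begins 51 mm behind the grasp point.
Start: joints at [-55.371, 22.042, 0.453, 0, -68.411, -14.817], TCP at [0.212, -0.588, 0.223] pointing down, gripper open.
Joint ranges: [-179.83, 179.83], [-69.29, 118.12], [-61.27, 80.66], [-181.25, 117.63], [-171.15, -9.14], [-177.46, 177.46]. Speed limits (degrees/s): [159.86, 159.86, 180, 180, 180, 180].

### API

Orientations are given as a 3x3 rotation matrix whose columns are the frame's x, y, z axes.
In Python, from station import * gives the robot as it stands. The module is installed in compiled form; this text tells all that it offers.
- The arm moves only by the tool jog_arm, never from a script. Its argument "moves" is a list of rows, each a list of 7 numbers: the closure, from -1 (fully open) to 1 (shut), then the shift along the tool's x, y, z in m, then the turn, a rotation vector about the tool's x, y, z in rad. In form: [[gripper, x, y, z, wx, wy, wz], ...]. A call has exactly 10 rows; each row is the pose to reach, as a shift and turn from the pose commanded when the call began, along the tool's axes at that moment; what a row does not reach only later rows make up. A row lasts 1/12 s, in which the tool goes at most 41.7 mm and 7.16 degrees, less where a joint would pass 70% of its speed; a pose out of reach is approached as far as the arm can. A call with a gripper value outside its range is refused whole. The fingers move at their own pace and stop on an object; the grip force is fixed at half the most. Time passes only in rows, so rows that repeat a pose let the fingers close, or fill a call up. It gives the time, the measured TCP pose, the force and the opening at its end, in the units of the state.
- sense(): the state, without advancing time (a new reading comes with each control period).
- capture(name): name is "scene" or "top" or "wrist"; returns a dict with "frame" (420x560x3 uint8, red, green, blue), "fov_y" (degrees; the focal length in pixels is half the picture's height over the tangent of half this angle, whatever the lens; pixels are square), "cx", "cy" (the principal point, pixels), "world_from_camera" (4x4, takes a point from camera to world coordinates). Camera axes: x right, y down, z forward; pixel columns grow to the right and rows downward; lengths in m; the calibration is good to about 2 mm. The wrist camera is an equidistant fisheye: a pixel r from the principal point sees the ray r / f radians off the axis. A picture is of the moment at which its call begins. There is no depth.
- finish_job(): hands the job in, once; it reports no verdict.
The state is a dict: "time_s": time; "joints": joint angles; "joint_velocities": joint speeds; "effort": joint torques, N m; "tcp_pos": TCP position; "ee_rot": TCP orientation; "wrist_force": force on the tool from outside, world axes, zero at the start; "moment": the same for the moment, N m; "gripper_width": opening from 0.0 (shut) to 1.0 (fully open).
Only numpy, scipy, OpenCV 4.12 (cv2) and the standard library are available. Lean on these libraries where they do the work, as an engineer would, in place of code of your own. Each camera call takes 0.05 s, during which the arm holds its last target.

### The job

Get the embossing die ready for the press: turn the brass disc so that its flat edge lies flush against the middle of the orange alignment bar, then lower the top plate gently and level over the two guide pins (marked big hole over the big pin with the yellow collar) until it rests fully home, with the disc still lined up underneath. Never let the plate drop or tip on the pins, let go at the end, and leave the press, jar, setter block and hammer where they are.

Things in the scene. Friction and masses are not known exactly. Their poses are not given: they have to be found in the camera images.
- die_base: Lower die half, fixed: dark steel shoe 140 (x) x 200 (y) x 20 mm high; origin centred under it on the table, z up, x towards the alignment bar (away from the robot). Guide pins at x = 0, y = +80 and -80. Four stop posts, 14 mm diameter, at x = +-52, y = +-86, tops 36 mm above the table: the home plate's underside rests on them and on the pins' collars
- big_pin_tip (a point): Top of the big steel guide pin (die_base y = +80), on its axis, 80 mm above the table; 16 mm diameter, its top 14 mm tapering to 6 mm; yellow collar at its foot, 24 mm diameter, top 36 mm above the table
- small_pin_tip (a point): Top of the small steel guide pin (die_base y = -80), on its axis, 80 mm above the table; 12 mm diameter, its top 14 mm tapering to 4 mm; steel collar at its foot, 20 mm diameter, top 36 mm above the table
- bar_face (a point): Middle of the face, towards the base's -x, of the fixed orange alignment bar: 12 (x) x 40 (y) x 12 mm high on the shoe; the point is at die_base x = +30, y = 0, 25 mm above the table (5 mm above the shoe); axes as die_base
- disc_mid (a point): Loose brass disc lying on the shoe, 60 mm diameter, 10 mm thick, 0.2 kg, with one straight flat edge 36 mm long, 24 mm from its centre; it slides and turns on the shoe. Point: its centre, half-way up (5 mm); its x points to the flat, z up. At the start it is 44 to 54 mm short of the bar's face and its flat faces up to 69 degrees off the bar
- disc_flat (a point): Middle of the disc's flat edge, half-way up (24 mm from the centre along the disc's x)
- plate_grip (a point): Loose top plate flat on the table: aluminium, 120 (x) x 200 (y) x 14 mm, 0.45 to 0.7 kg, with a black grip block on its middle, 24 (x) x 70 (y) x 45 mm high (top 59 mm above the plate's underside). Point: plate's centre, in the block, 40 mm above the underside (76 mm above the table when home); z up, y towards the big hole. It balances about this point
- big_hole (a point): Centre of the big hole (18 mm, through, at y = +80 of the plate, two yellow dots beside it), at the plate's underside
- small_hole (a point): Centre of the small hole (14 mm, through, at y = -80 of the plate), at the plate's underside
- jar_mid (a point): Clear jar of rivets with blue lid, loose bystander, 66 mm diameter, 94 mm high; point at its centre, half-way up
- setter_mid (a point): Wooden block of rivet setters, loose bystander, 50 (x) x 90 (y) x 42 mm with three steel setters standing up to 82 mm above the table; point at the centre of the wood
- hammer_grip (a point): Hammer lying flat on the table, loose bystander, about 250 mm long; point on its handle, x towards its head
- press_anvil (a point): Top of the anvil, 52 mm above the table, of the blue hand rivet press: a fixed bystander 290 mm tall. From this point along its x (away from its working head) the press reaches 170 mm back and 45 mm forward, above and below; it is 150 mm wide at the foot, 50 mm higher up. Do not hit it
Things that resemble listed ones, but are neither listed nor needed, are in the scene too. Of the things shaped like the part that bears disc_mid, the brass one is meant.

How it is judged:
By the outcome, as a careful person would: the job done as asked, in the order asked, and still so for the second after the job is handed in, with the robot touching nothing.
It also fails if it takes over 72 s, if anything falls off the work surface, if the arm or the gripper's body presses on something with over 40 N, if the wrist force passes 120 N, or if a joint passes its speed limit or range.

## Working session

There is one attempt and no reset: what is moved stays moved. The work goes in short steps, Python scripts to look and compute and a tool call to move; the robot and the scene stay as the last step left them, time stands still between calls to the robot, and variables do not carry over. Pictures are saved under pics/ and viewed, and the job is handed in when it is done.

Besides the shell and the picture viewer there is one more tool, called after ">>>" as name([rows], argument=value, ...), one row to a line, values as JSON. jog_arm: Moves the arm, as the interface text tells. Its arguments: {"type":"object","properties":{"moves":{"type":"array"}},"required":["moves"]}

```bash
mkdir -p pics
cat > h.py <<'E'
from station import *
import numpy as np, cv2
def snap(n,f):
    c=capture(n); cv2.imwrite('pics/'+f+'.png',cv2.cvtColor(c['frame'],cv2.COLOR_RGB2BGR))
    np.savez('pics/'+f+'.npz',**{k:np.array(v) for k,v in c.items()}); return c
def load(f):
    d=np.load('pics/'+f+'.npz'); return {k:d[k] for k in d.files}
def foc(c): return c['frame'].shape[0]/2/np.tan(np.radians(float(c['fov_y']))/2)
def ray(c,u,v,fish=False):
    f=foc(c); a=np.array([(u-c['cx'])/f,(v-c['cy'])/f])
    if fish:
        r=np.hypot(*a); s=np.sin(r)/r if r>1e-9 else 1; d=np.array([a[0]*s,a[1]*s,np.cos(r)])
    else: d=np.array([a[0],a[1],1.])
    T=np.array(c['world_from_camera']); return T[:3,3],T[:3,:3]@d
def onz(c,u,v,z,fish=False):
    o,d=ray(c,u,v,fish); return o+d*(z-o[2])/d[2]
def proj(c,p,fish=False):
    T=np.array(c['world_from_camera']); q=T[:3,:3].T@(np.array(p)-T[:3,3]); f=foc(c)
    if fish:
        r=np.hypot(q[0],q[1]); t=np.arctan2(r,q[2]); return np.array([c['cx']+f*t*q[0]/r,c['cy']+f*t*q[1]/r])
    return np.array([c['cx']+f*q[0]/q[2],c['cy']+f*q[1]/q[2]])
E
python3 - <<'E'
from h import *
print(sense())
for n in ("scene","top","wrist"):
    c=snap(n,n+"0"); print(n,c['fov_y'],c['cx'],c['cy'],np.round(c['world_from_camera'],3).tolist())
E
```

```text
{'time_s': 0.0, 'joints': array([-5.53707191e+01,  2.20911390e+01,  3.80664319e-01, -3.15806887e-02,
       -6.84135441e+01, -1.48191793e+01]), 'joint_velocities': array([ 0.04846415,  0.04415635, -0.09012143,  0.08642169, -0.03576219,
       -0.05251417]), 'effort': array([-1.27024992e-03, -3.90669000e+01,  1.87412953e+01,  4.21979606e+00,
        1.10983313e-02, -1.81299229e-04]), 'tcp_pos': array([ 0.2116609 , -0.58741544,  0.22145498]), 'ee_rot': array([[-9.40889902e-01, -3.38711586e-01, -8.08265811e-04],
       [-3.38712546e-01,  9.40887622e-01,  2.07228733e-03],
       [ 5.85795686e-05,  2.22356399e-03, -9.99997526e-01]]), 'wrist_force': array([ 0.49593446,  0.59075514, -0.81016238]), 'moment': array([-0.01250879, -0.03831444, -0.00011799]), 'gripper_width': 1.0007442248116625}
scene 47.608188970687394 285.4400090972376 211.3712430104561 [[0.049, 0.724, -0.688, 1.303], [0.999, -0.04, 0.029, -0.026], [-0.007, -0.688, -0.725, 0.859], [0.0, 0.0, 0.0, 1.0]]
top 47.061908566103924 279.68415490557675 211.8123084429486 [[-0.002, -0.997, 0.079, 0.447], [-1.0, 0.003, 0.014, -0.011], [-0.014, -0.079, -0.997, 1.205], [0.0, 0.0, 0.0, 1.0]]
wrist 65.70646984690485 280.8118636684201 209.7910758417928 [[-0.339, 0.91, 0.239, 0.145], [0.941, 0.328, 0.087, -0.611], [0.001, 0.254, -0.967, 0.384], [0.0, 0.0, 0.0, 1.0]]
```

View pics/scene0.png

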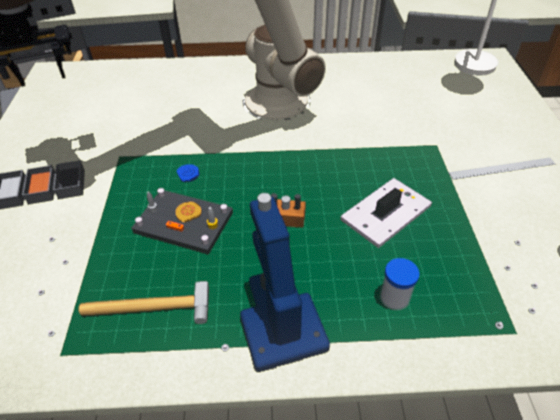

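View pics/top0.png

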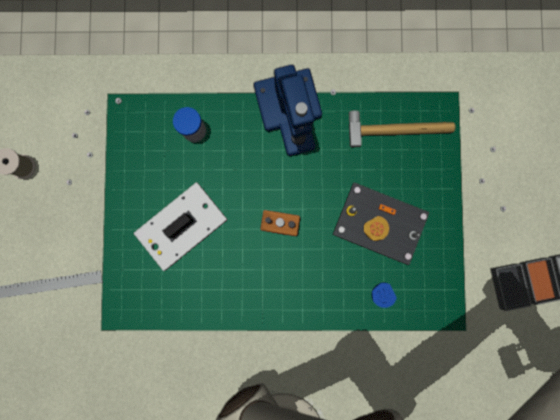

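View pics/wrist0.png

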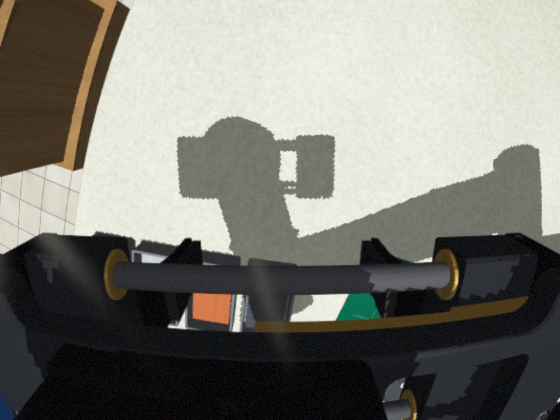

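The top view shows the die base around (381,224) with its disc at (377,229), and the plate at (180,226) with yellow dots at (155,246). I'll enlarge these.

Run:
```python
from h import *
c=load('top0'); im=cv2.cvtColor(c['frame'],cv2.COLOR_RGB2BGR)
a=im[175:275,325:440]; b=im[175:275,125:240]
cv2.imwrite('pics/z1.png',cv2.resize(np.hstack([a,b]),None,fx=3.4,fy=3.4*1,interpolation=cv2.INTER_CUBIC))
c=load('scene0'); im=cv2.cvtColor(c['frame'],cv2.COLOR_RGB2BGR)
cv2.imwrite('pics/z2.png',cv2.resize(im[170:260,120:245],None,fx=6,fy=6,interpolation=cv2.INTER_CUBIC))
```

```text
(no output)
```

View pics/z1.png

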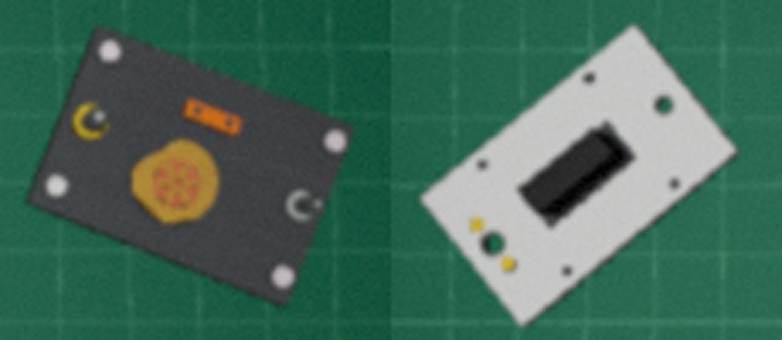

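View pics/z2.png

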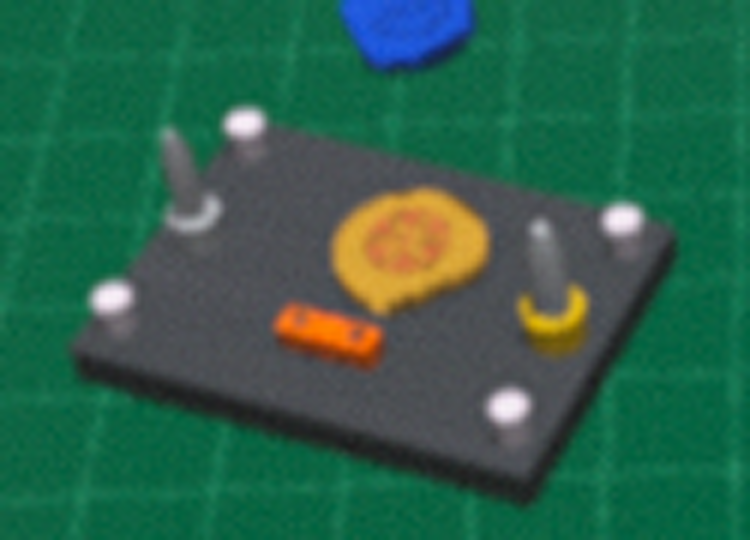

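```bash
cat > fit.py <<'E'
from h import *
from scipy.optimize import least_squares
t=load('top0'); s=load('scene0')
P=lambda x,y,z:np.array([x,y,z])/1000
tz=lambda x,y:(325+(x+.5)/3.4-.5,175+(y+.5)/3.4-.5)
sz=lambda x,y:(120+(x+.5)/6-.5,170+(y+.5)/6-.5)
posts=[(52,86),(52,-86),(-52,86),(-52,-86)]
obs=[(t,P(*p,36),tz(*q)) for p,q in zip(posts,[(110,51),(335,141),(57,185),(283,277)])]
obs2=[(s,P(*p,36),sz(*q)) for p,q in zip(posts,[(509,407),(112,298),(622,220),(245,124)])]
obs2+=[(s,P(0,80,80),sz(540,221)),(s,P(0,-80,80),sz(167,129))]
def fit(o):
    def r(p):
        c,k=np.cos(p[2]),np.sin(p[2]); R=np.array([[c,-k,0],[k,c,0],[0,0,1]])
        return np.concatenate([proj(a,R@b+[p[0],p[1],0])-np.array(q) for a,b,q in o])
    x=least_squares(r,[.45,-.25,-.37]); return x.x, np.round(x.fun,1)
for n,o in(('top',obs),('scene',obs2),('both',obs+obs2)):
    x,f=fit(o); print(n,x[:2],np.degrees(x[2]),f.tolist())
# plate: points in z1 right half -> 125-115 offset
pz=lambda x,y:(125-115+(x+.5)/3.4-.5+0,175+(y+.5)/3.4-.5)
pz=lambda x,y:(125+(x-391+.5)/3.4-.5,175+(y+.5)/3.4-.5)
plp=[(P(60,-100,14),(633,25)),(P(-60,-100,14),(738,151)),(P(60,100,14),(420,198)),(P(-60,100,14),(521,326)),(P(0,80,14),(492,243)),(P(0,-80,14),(663,104))]
def fit2(o):
    def r(p):
        c,k=np.cos(p[2]),np.sin(p[2]); R=np.array([[c,-k,0],[k,c,0],[0,0,1]])
        return np.concatenate([proj(a,R@b+[p[0],p[1],0])-np.array(q) for a,b,q in o])
    x=least_squares(r,[.45,.25,.68]); return x.x, np.round(x.fun,1)
x,f=fit2([(t,a,pz(*q)) for a,q in plp]); print('plate',x[:2],np.degrees(x[2]),f.tolist())
for n,u,v,z in(('jar',187,121,.094),('setter',281,222,.06),('anvilhead',302,108,.29),('presslow',300,153,.05),('presslowr',315,149,.05),('hamhead',355,145,.02)):
    print(n,onz(t,u,v,z))
E
python3 fit.py
python3 - <<'E'
from h import *
t=load('top0'); b,_,_,= None,0,0
hsv=cv2.cvtColor(t['frame'],cv2.COLOR_RGB2HSV)
m=((hsv[...,0]>5)&(hsv[...,0]<28)&(hsv[...,1]>110)).astype(np.uint8)
sub=np.zeros_like(m); sub[212:245,360:395]=m[212:245,360:395]
cs,_=cv2.findContours(sub,cv2.RETR_EXTERNAL,cv2.CHAIN_APPROX_NONE)
c=max(cs,key=cv2.contourArea)[:,0,:]
pts=np.array([onz(t,u,v,.030)[:2] for u,v in c]); print(len(c))
o,r=cv2.minEnclosingCircle(pts.astype(np.float32)*1000); print(o,r)
d=pts*1000-np.array(o); a=np.degrees(np.arctan2(d[:,1],d[:,0])); i=np.argsort(a)
print([(int(x),round(float(y),1)) for x,y in zip(a[i],np.hypot(*d.T)[i])])
E
```

```text
top [ 0.51278072 -0.24227808] -22.26851856366251 [0.0, -0.0, 0.1, 0.0, -0.1, 0.1, -0.0, -0.0]
scene [ 0.51186901 -0.24155184] -21.911161029994616 [-0.0, -0.5, -0.0, -0.2, 0.0, -0.4, -0.2, -0.3, -0.1, 0.9, 0.4, 0.5]
both [ 0.51232898 -0.24179366] -22.087718978879696 [-0.3, 0.2, -0.1, 0.1, -0.3, 0.4, -0.1, 0.1, -0.3, -0.2, -0.2, -0.2, -0.1, -0.2, -0.2, -0.2, -0.3, 1.1, 0.3, 0.6]
plate [0.50724944 0.25460161] 39.280129933702874 [0.2, -0.1, -0.6, -0.1, 0.0, -0.1, 0.2, -0.1, 0.0, 0.3, 0.1, 0.2]
jar [0.75018644 0.22308582 0.094     ]
setter [0.51353633 0.00266502 0.06      ]
anvilhead [ 0.72115156 -0.04108335  0.29      ]
presslow [ 0.6816032  -0.04361923  0.05      ]
presslowr [ 0.6912653  -0.08003955  0.05      ]
hamhead [ 0.70721736 -0.18132403  0.02      ]
68
(500.87396240234375, -227.87339782714844) 30.962984085083008
[(-176, 30.0), (-171, 30.3), (-165, 28.4), (-161, 29.1), (-156, 29.9), (-152, 31.0), (-146, 30.1), (-139, 29.7), (-133, 29.6), (-126, 29.9), (-120, 30.7), (-116, 29.6), (-110, 30.9), (-105, 30.2), (-101, 29.7), (-96, 29.3), (-91, 29.2), (-86, 29.3), (-82, 29.6), (-77, 30.0), (-73, 30.7), (-67, 29.3), (-63, 30.4), (-56, 29.5), (-52, 31.0), (-46, 30.7), (-40, 30.9), (-36, 29.3), (-30, 30.1), (-26, 28.9), (-19, 30.3), (-15, 29.5), (-10, 29.0), (-6, 28.6), (-1, 28.5), (4, 26.1), (10, 24.0), (15, 24.5), (23, 23.1), (28, 24.2), (37, 23.5), (45, 23.3), (49, 25.1), (52, 26.9), (59, 27.7), (66, 28.8), (72, 30.2), (77, 29.6), (81, 29.2), (86, 29.0), (91, 29.0), (96, 29.2), (100, 29.6), (105, 30.2), (109, 31.0), (115, 29.7), (122, 28.8), (128, 28.3), (132, 29.9), (139, 30.0), (142, 28.4), (149, 29.1), (155, 30.2), (159, 29.3), (165, 30.9), (170, 30.4), (174, 30.1), (179, 29.9)]
```

```bash
cat > go.py <<'E'
from h import *
import sys
from scipy.spatial.transform import Rotation as Ro
# usage go.py x y z jawyaw [fromcmd x y z yaw]
a=list(map(float,sys.argv[1:])); S=sense(); R=S['ee_rot']; p=S['tcp_pos']
yaw=np.degrees(np.arctan2(R[1,1],R[0,1])); 
print('t',round(S['time_s'],2),'pos',np.round(p*1000,1),'jawyaw',round(yaw,2),'tilt',np.round(R[:2,2],4),'F',np.round(S['wrist_force'],1),'M',np.round(S['moment'],2),'w',round(S['gripper_width']*87,1),'q',np.round(S['joints'],0))
if len(a)>=4:
    if len(a)>=8: p=np.array(a[4:7]); yaw=a[7]
    y=np.radians(yaw); yt=np.array([np.cos(y),np.sin(y),0]); zt=np.array([0,0,-1.]); xt=np.cross(yt,zt)
    d=np.array(a[:3])-p; dw=(a[3]-yaw+90)%180-90
    print('shift',np.round([d@xt,d@yt,d@zt],4),'wz',round(-np.radians(dw),4),'rows',round(np.linalg.norm(d)/.0417,1),abs(dw)/7.16)
E
python3 go.py .501 -.228 .16 97.9 .212 -.588 .223 109.8
```

```text
t 0.15 pos [ 211.7 -587.6  221.7] jawyaw 109.81 tilt [-0.0006  0.0015] F [ 0.1 -0.4 -0.1] M [-0.07 -0.01  0.04] w 87.3 q [-55.  22.   0.  -0. -68. -15.]
shift [-0.3939  0.2408  0.063 ] wz 0.2077 rows 11.2 1.6620111731843563
```

>>> jog_arm([
  [-1,-0.034,0.021,0.005,0,0,0.02],
  [-1,-0.067,0.041,0.01,0,0,0.04],
  [-1,-0.1,0.061,0.016,0,0,0.06],
  [-1,-0.134,0.082,0.021,0,0,0.08],
  [-1,-0.167,0.102,0.027,0,0,0.1],
  [-1,-0.2,0.122,0.032,0,0,0.12],
  [-1,-0.234,0.143,0.037,0,0,0.14],
  [-1,-0.267,0.163,0.043,0,0,0.16],
  [-1,-0.3,0.183,0.048,0,0,0.18],
  [-1,-0.33,0.202,0.053,0,0,0.2077],
])

```text
time_s: 0.98
tcp_pos: [0.4548, -0.2841, 0.1692]
ee_rot: [[-0.991, -0.137, -0.0], [-0.137, 0.991, 0.0], [0.0, 0.0, -1.0]]
wrist_force: [0.4, -0.8, -1.1]
gripper_width: 1.001
```

```bash
python3 go.py .501 -.228 .16 97.9
```

```text
t 0.98 pos [ 454.8 -284.1  169.2] jawyaw 97.88 tilt [-0.0001  0.0001] F [ 0.4 -0.8 -1.1] M [-0.06 -0.08 -0.02] w 87.1 q [-15.  16. -17.  -0. -57. -67.]
shift [-0.0534  0.0493  0.0092] wz -0.0003 rows 1.8 0.002647351600709941
```

>>> jog_arm([
  [-1,-0.0267,0.025,0.005,0,0,0],
  [-1,-0.0534,0.0493,0.009,0,0,0],
  [-1,-0.0534,0.0493,0.009,0,0,0],
  [-1,-0.0534,0.0493,0.009,0,0,0],
  [-1,-0.0534,0.0493,0.009,0,0,0],
  [-1,-0.0534,0.0493,0.009,0,0,0],
  [-1,-0.0534,0.0493,0.009,0,0,0],
  [-1,-0.0534,0.0493,0.009,0,0,0],
  [-1,-0.0534,0.0493,0.009,0,0,0],
  [-1,-0.0534,0.0493,0.009,0,0,0],
])

```text
time_s: 1.82
tcp_pos: [0.4997, -0.2304, 0.1607]
ee_rot: [[-0.991, -0.137, 0.0], [-0.137, 0.991, -0.0], [-0.0, -0.0, -1.0]]
wrist_force: [-0.5, 1.0, -0.8]
gripper_width: 1.002
```

```bash
python3 go.py .501 -.228 .16 97.9
python3 - <<'E'
from h import *
c=snap('wrist','w1'); print(c['world_from_camera'].tolist())
for p in [(.5009,-.2279,.03),(.5126,-.242,.02)]: print(proj(c,p,True))
E
```

```text
t 1.82 pos [ 499.7 -230.4  160.7] jawyaw 97.86 tilt [ 0.0003 -0.    ] F [-0.5  1.  -0.8] M [-0.04 -0.03 -0.03] w 87.1 q [ -8.  18. -15.   0. -57. -74.]
shift [-0.0016  0.0022  0.0007] wz -0.0008 rows 0.1 0.00625732067637256
[[-0.1368232931648568, 0.95790270083726, 0.25239215949828475, 0.42981590985018], [0.9905953558043985, 0.13243036003919265, 0.03439536013255787, -0.23925452793829619], [-0.0004769761861797561, 0.2547245874833714, -0.9670135247374493, 0.32294125997282336], [0.0, 0.0, 0.0, 1.0]]
[282.60310058 204.37479459]
[266.41239605 211.62331418]
```

View pics/w1.png

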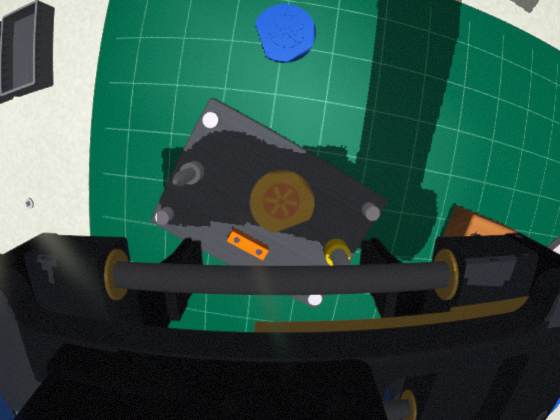

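```bash
cat > disc.py <<'E'
from h import *
from scipy.optimize import least_squares
def disc(c,box,fish,z=.030,hs=(8,28),smin=110,vmin=40):
    hsv=cv2.cvtColor(c['frame'],cv2.COLOR_RGB2HSV)
    m=((hsv[...,0]>=hs[0])&(hsv[...,0]<hs[1])&(hsv[...,1]>smin)&(hsv[...,2]>vmin)).astype(np.uint8)
    sub=np.zeros_like(m); u0,v0,u1,v1=box; sub[v0:v1,u0:u1]=m[v0:v1,u0:u1]
    sub=cv2.morphologyEx(sub,cv2.MORPH_CLOSE,np.ones((5,5),np.uint8))
    k=cv2.findContours(cv2.resize(sub*255,None,fx=4,fy=4,interpolation=cv2.INTER_LINEAR)//128,cv2.RETR_EXTERNAL,cv2.CHAIN_APPROX_NONE)[0]
    k=max(k,key=cv2.contourArea)[:,0,:]/4.-.375
    P=np.array([onz(c,u,v,z,fish)[:2] for u,v in k])*1000
    def r(p,full=False):
        d=P-p[:2]; rho=np.hypot(*d.T); a=np.arctan2(d[:,1],d[:,0])-p[2]
        return rho-np.minimum(30+p[3],(24+p[3])/np.maximum(np.cos(a),.2))
    best=None
    for a0 in np.radians(np.arange(-180,180,20)):
        s=least_squares(r,[*P.mean(0),a0,0],loss='soft_l1')
        if best is None or s.cost<best.cost: best=s
    return best.x[:2],np.degrees(best.x[2]),best.x[3],np.sqrt(np.mean(best.fun**2)),len(P)
E
python3 - <<'E'
from disc import *
print(disc(load('w1'),(240,160,325,238),True))
print(disc(load('top0'),(360,212,395,245),False))
c=load('w1'); 
from fit import *
o=[((255,0))]
import scipy.ndimage
g=cv2.cvtColor(c['frame'],cv2.COLOR_RGB2GRAY)
hs=cv2.cvtColor(c['frame'],cv2.COLOR_RGB2HSV)
pp=[((-52,-86),(210,120)),((-52,86),(373,212)),((52,-86),(163,216)),((52,86),(315,300))]
def r(p):
    C,k=np.cos(p[2]),np.sin(p[2]); R=np.array([[C,-k,0],[k,C,0],[0,0,1]])
    return np.concatenate([proj(c,R@P(*a,36)+[p[0],p[1],0],True)-np.array(q) for a,q in pp])
x=least_squares(r,[.51,-.24,-.38]); print(x.x[:2],np.degrees(x.x[2]),np.round(x.fun,1))
im=cv2.cvtColor(c['frame'],cv2.COLOR_RGB2BGR)[90:310,140:400]
cv2.imwrite('pics/z3.png',cv2.resize(im,None,fx=3,fy=2.7,interpolation=cv2.INTER_CUBIC))
E
```

```text
(array([ 499.07721449, -229.10446808]), np.float64(28.93467154891591), np.float64(0.15112273639381996), np.float64(0.3949616491761169), 795)
(array([ 500.80881255, -228.14029724]), np.float64(29.66411733504348), np.float64(0.5126371177939332), np.float64(0.6209238738250943), 308)
top [ 0.51278072 -0.24227808] -22.26851856366251 [0.0, -0.0, 0.1, 0.0, -0.1, 0.1, -0.0, -0.0]
scene [ 0.51186901 -0.24155184] -21.911161029994616 [-0.0, -0.5, -0.0, -0.2, 0.0, -0.4, -0.2, -0.3, -0.1, 0.9, 0.4, 0.5]
both [ 0.51232898 -0.24179366] -22.087718978879696 [-0.3, 0.2, -0.1, 0.1, -0.3, 0.4, -0.1, 0.1, -0.3, -0.2, -0.2, -0.2, -0.1, -0.2, -0.2, -0.2, -0.3, 1.1, 0.3, 0.6]
plate [0.50724944 0.25460161] 39.280129933702874 [0.2, -0.1, -0.6, -0.1, 0.0, -0.1, 0.2, -0.1, 0.0, 0.3, 0.1, 0.2]
jar [0.75018644 0.22308582 0.094     ]
setter [0.51353633 0.00266502 0.06      ]
anvilhead [ 0.72115156 -0.04108335  0.29      ]
presslow [ 0.6816032  -0.04361923  0.05      ]
presslowr [ 0.6912653  -0.08003955  0.05      ]
hamhead [ 0.70721736 -0.18132403  0.02      ]
[ 0.51171287 -0.24189789] -22.07720239032913 [ 0.4 -0.7  0.1  0.9 -0.9  1.1  0.2 -1.4]
```

View pics/z3.png

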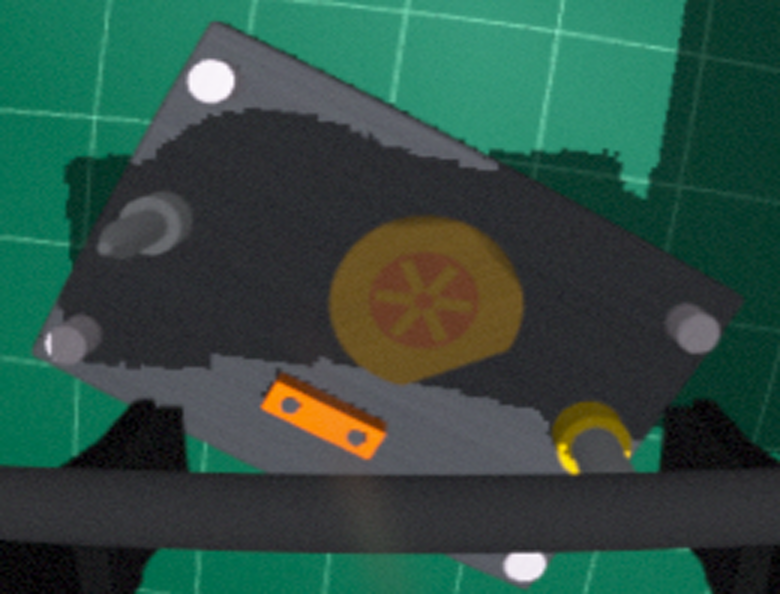

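```bash
python3 go.py .500 -.2286 .024 98
```

```text
t 1.87 pos [ 499.7 -230.3  160.7] jawyaw 97.87 tilt [ 0.0002 -0.    ] F [-0.1 -0.1 -0.1] M [-0.01  0.02 -0.03] w 86.6 q [ -8.  18. -15.  -0. -57. -74.]
shift [-0.0005  0.0017  0.1367] wz -0.0023 rows 3.3 0.01878011962148763
```

>>> jog_arm([
  [-1,0,0.002,0.03,0,0,0],
  [-1,0,0.002,0.06,0,0,0],
  [-1,0,0.002,0.09,0,0,0],
  [-1,0,0.002,0.11,0,0,0],
  [-1,0,0.002,0.122,0,0,0],
  [-1,0,0.002,0.128,0,0,0],
  [-1,0,0.002,0.132,0,0,0],
  [-1,0,0.002,0.136,0,0,0],
  [-1,0,0.002,0.136,0,0,0],
  [-1,0,0.002,0.136,0,0,0],
])

```text
time_s: 2.7
tcp_pos: [0.5002, -0.2281, 0.0252]
ee_rot: [[-0.99, -0.138, 0.001], [-0.138, 0.99, -0.0], [-0.001, -0.0, -1.0]]
wrist_force: [0.3, 0.3, -0.4]
gripper_width: 0.998
```

```bash
python3 go.py .500 -.2286 .024 98
python3 - <<'E'
from h import *
c=snap('wrist','w2')
E
```

```text
t 2.7 pos [ 500.2 -228.1   25.2] jawyaw 97.92 tilt [ 0.0014 -0.0003] F [ 0.3  0.3 -0.4] M [-0.01 -0.03  0.01] w 86.8 q [ -8.  28. -24.   0. -39. -74.]
shift [ 0.0003 -0.0005  0.0012] wz -0.0014 rows 0.0 0.011332234463106806
```

View pics/w2.png

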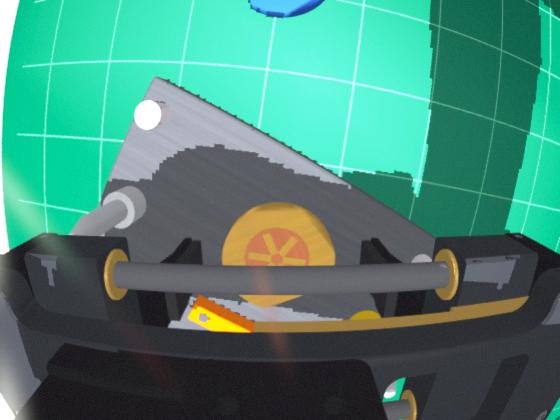

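Fingers straddle the disc (its centre near (278,260)). Closing.

>>> jog_arm([
  [1,0,0,0.001,0,0,0],
  [1,0,0,0.001,0,0,0],
  [1,0,0,0.001,0,0,0],
  [1,0,0,0.001,0,0,0],
  [1,0,0,0.001,0,0,0],
  [1,0,0,0.001,0,0,0],
  [1,0,0,0.001,0,0,0],
  [1,0,0,0.001,0,0,0],
  [1,0,0,0.001,0,0,0],
  [1,0,0,0.001,0,0,0],
])

```text
time_s: 3.58
tcp_pos: [0.4998, -0.228, 0.0237]
ee_rot: [[-0.99, -0.138, 0.0], [-0.138, 0.99, -0.0], [-0.0, -0.0, -1.0]]
wrist_force: [0.2, -0.2, 1.0]
gripper_width: 0.674
```

```bash
python3 go.py .5140 -.2427 .024 47
python3 - <<'E'
from h import *
from disc import *
c=snap('wrist','w3')
E
```

```text
t 3.58 pos [ 499.8 -228.    23.7] jawyaw 97.92 tilt [ 0.0003 -0.0002] F [ 0.2 -0.2  1. ] M [-0.14  0.07  0.02] w 58.6 q [ -8.  28. -24.   0. -38. -74.]
shift [-0.012  -0.0165 -0.0003] wz 0.8887 rows 0.5 7.111347732381898
```

View pics/w3.png

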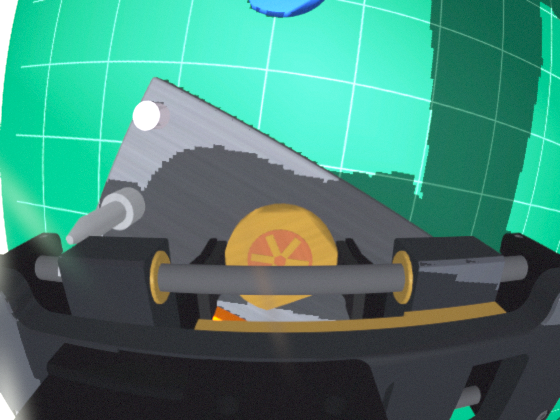

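```bash
python3 go.py .5094 -.2408 .0245 47
```

```text
t 3.63 pos [ 499.8 -228.    23.7] jawyaw 97.92 tilt [ 0.0002 -0.0002] F [-0.1 -0.1  0.8] M [-0.16  0.02 -0.01] w 58.8 q [ -8.  28. -24.   0. -38. -74.]
shift [-0.0078 -0.014  -0.0008] wz 0.8887 rows 0.4 7.111514854058074
```

>>> jog_arm([
  [1,0,0,-0.0005,0,0,0.05],
  [1,-0.001,-0.001,-0.0005,0,0,0.15],
  [1,-0.002,-0.003,-0.0005,0,0,0.25],
  [1,-0.003,-0.005,-0.0005,0,0,0.36],
  [1,-0.004,-0.007,-0.0005,0,0,0.47],
  [1,-0.005,-0.009,-0.0005,0,0,0.58],
  [1,-0.006,-0.011,-0.0005,0,0,0.69],
  [1,-0.007,-0.0125,-0.0005,0,0,0.79],
  [1,-0.0078,-0.014,-0.0005,0,0,0.86],
  [1,-0.0078,-0.014,-0.0005,0,0,0.889],
])

```text
time_s: 4.47
tcp_pos: [0.5088, -0.2405, 0.0237]
ee_rot: [[-0.729, 0.685, -0.001], [0.685, 0.729, 0.001], [0.001, -0.0, -1.0]]
wrist_force: [-0.6, 0.6, 1.3]
gripper_width: 0.674
```

```bash
python3 go.py .5140 -.2427 .024 47
python3 - <<'E'
from h import *
from disc import *
c=snap('wrist','w4');snap('top','t4')
try: print(disc(load('t4'),(350,205,400,250),False))
except Exception as e: print(e)
E
```

```text
t 4.47 pos [ 508.8 -240.5   23.7] jawyaw 46.79 tilt [-0.0014  0.0006] F [-0.6  0.6  1.3] M [0.1  0.12 0.01] w 58.6 q [  -9.   29.  -22.   -0.  -40. -124.]
shift [-0.0053  0.002  -0.0003] wz -0.0036 rows 0.1 0.02884365672428358
(array([ 482.54602311, -227.7000569 ]), np.float64(149.98933986558117), np.float64(-22.2998937545273), np.float64(1.71992714864906), 80)
```

View pics/w4.png

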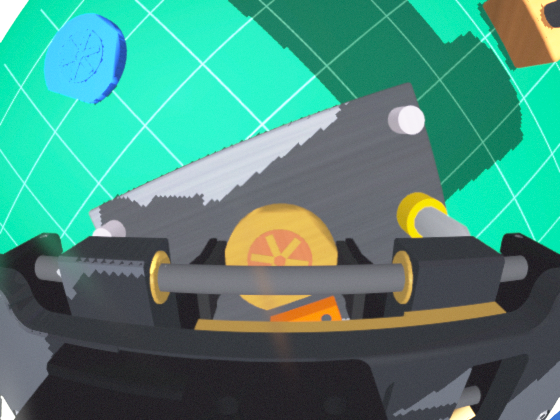

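View pics/t4.png

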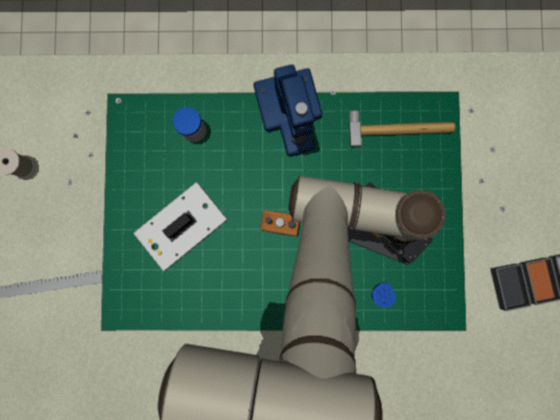

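>>> jog_arm([
  [1,-0.0015,0.0006,0,0,0,0],
  [1,-0.003,0.0012,0,0,0,0],
  [1,-0.0045,0.0018,0,0,0,0],
  [1,-0.0055,0.0021,0,0,0,0],
  [1,-0.0065,0.0025,0,0,0,0],
  [1,-0.0073,0.0028,0,0,0,0],
  [1,-0.008,0.0031,0,0,0,0],
  [1,-0.0085,0.0033,0,0,0,0],
  [1,-0.0085,0.0033,0,0,0,0],
  [1,-0.0085,0.0033,0,0,0,0],
])

```text
time_s: 5.4
tcp_pos: [0.5178, -0.2441, 0.024]
ee_rot: [[-0.731, 0.682, -0.0], [0.682, 0.731, 0.0], [0.0, 0.0, -1.0]]
wrist_force: [0.3, 0.3, -1.6]
gripper_width: 0.676
```

```bash
python3 go.py
python3 - <<'E'
from h import *
c=snap('wrist','w5')
cv2.imwrite('pics/w5z.png',cv2.resize(cv2.cvtColor(c['frame'],6-2)[190:330,180:400] if 0 else c['frame'][190:330,180:400,::-1],None,fx=3.5,fy=3.5,interpolation=cv2.INTER_CUBIC))
E
```

```text
t 5.4 pos [ 517.8 -244.1   24. ] jawyaw 46.97 tilt [-0.  0.] F [ 0.3  0.3 -1.6] M [-0.03 -0.02  0.07] w 58.8 q [  -9.   29.  -20.   -0.  -40. -124.]
```

View pics/w5z.png

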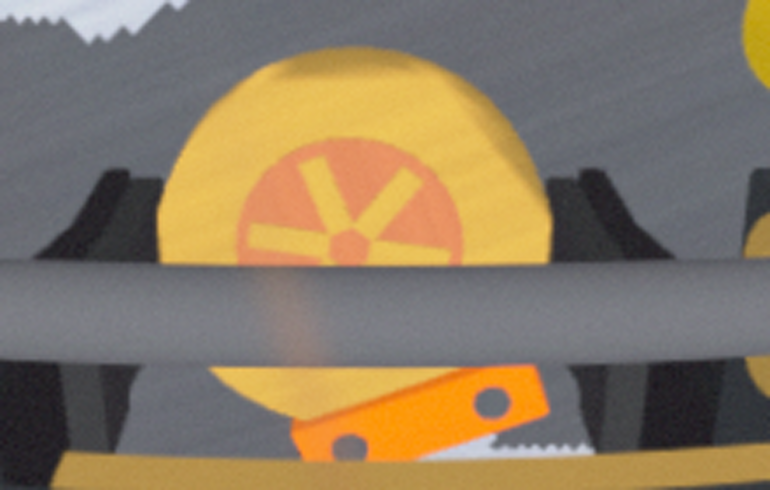

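>>> jog_arm([
  [1,-0.0004,0.0002,0,0,0,0],
  [1,-0.0008,0.0003,0,0,0,0],
  [1,-0.0012,0.0005,0,0,0,0],
  [1,-0.0016,0.0006,0,0,0,0],
  [1,-0.002,0.0008,0,0,0,0],
  [1,-0.002,0.0008,0,0,0,0],
  [1,-0.002,0.0008,0,0,0,0],
  [1,-0.002,0.0008,0,0,0,0],
  [1,-0.002,0.0008,0,0,0,0],
  [1,-0.002,0.0008,0,0,0,0],
])

```text
time_s: 6.28
tcp_pos: [0.5184, -0.2444, 0.0238]
ee_rot: [[-0.731, 0.683, -0.003], [0.683, 0.731, 0.001], [0.003, -0.001, -1.0]]
wrist_force: [-3.2, 3.2, 1.1]
gripper_width: 0.679
```

```bash
python3 go.py
```

```text
t 6.28 pos [ 518.4 -244.4   23.8] jawyaw 46.95 tilt [-0.0029  0.001 ] F [-3.2  3.2  1.1] M [ 0.95  1.21 -0.01] w 59.0 q [  -9.   30.  -20.   -0.  -40. -124.]
```

>>> jog_arm([
  [1,-0.0005,0.0002,0,0,0,0],
  [1,-0.001,0.0004,0,0,0,0],
  [1,-0.0015,0.0006,0,0,0,0],
  [1,-0.002,0.0008,0,0,0,0],
  [1,-0.002,0.0008,0,0,0,0],
  [1,-0.002,0.0008,0,0,0,0],
  [1,-0.002,0.0008,0,0,0,0],
  [1,-0.002,0.0008,0,0,0,0],
  [1,-0.002,0.0008,0,0,0,0],
  [1,-0.002,0.0008,0,0,0,0],
])

```text
time_s: 7.12
tcp_pos: [0.5185, -0.2445, 0.0238]
ee_rot: [[-0.73, 0.683, -0.007], [0.683, 0.73, 0.002], [0.007, -0.003, -1.0]]
wrist_force: [-7.9, 6.4, 4.8]
gripper_width: 0.676
```

```bash
python3 go.py
```

```text
t 7.12 pos [ 518.5 -244.5   23.8] jawyaw 46.92 tilt [-0.0069  0.0023] F [-7.9  6.4  4.8] M [ 1.78  2.1  -0.05] w 58.8 q [  -9.   30.  -20.   -0.  -41. -124.]
```

>>> jog_arm([
  [1,0.001,-0.0004,0,0,0,0],
  [1,0.002,-0.0008,0,0,0,0],
  [1,0.002,-0.0008,0,0,0,0],
  [1,0.002,-0.0008,0,0,0,0],
  [-1,0.002,-0.0008,0,0,0,0],
  [-1,0.002,-0.0008,0,0,0,0],
  [-1,0.002,-0.0008,0,0,0,0],
  [-1,0.002,-0.0008,0,0,0,0],
  [-1,0.002,-0.0008,0,0,0,0],
  [-1,0.002,-0.0008,0,0,0,0],
])

```text
time_s: 7.95
tcp_pos: [0.5204, -0.2451, 0.0243]
ee_rot: [[-0.731, 0.682, 0.001], [0.682, 0.731, -0.0], [-0.001, 0.001, -1.0]]
wrist_force: [0.5, 0.1, -0.7]
gripper_width: 0.978
```

>>> jog_arm([
  [-1,0.002,-0.0008,-0.01,0,0,0],
  [-1,0.003,-0.0008,-0.03,0,0,0],
  [-1,0.004,-0.0008,-0.06,0,0,0],
  [-1,0.006,-0.0008,-0.09,0,0,0],
  [-1,0.006,-0.0008,-0.12,0,0,0],
  [-1,0.006,-0.0008,-0.136,0,0,0],
  [-1,0.006,-0.0008,-0.136,0,0,0],
  [-1,0.006,-0.0008,-0.136,0,0,0],
  [-1,0.006,-0.0008,-0.136,0,0,0],
  [-1,0.006,-0.0008,-0.136,0,0,0],
])

```text
time_s: 8.78
tcp_pos: [0.5139, -0.2411, 0.1588]
ee_rot: [[-0.731, 0.682, -0.003], [0.682, 0.731, 0.001], [0.002, -0.001, -1.0]]
wrist_force: [0.7, -0.1, -0.6]
gripper_width: 1.0
```

```bash
python3 go.py
python3 - <<'E'
from h import *
from disc import *
c=snap('wrist','w6')
cv2.imwrite('pics/w6z.png',cv2.resize(c['frame'][100:320,150:430,::-1],None,fx=2.8,fy=2.7,interpolation=cv2.INTER_CUBIC))
snap('scene','s6')
E
```

```text
t 8.78 pos [ 513.9 -241.1  158.8] jawyaw 46.97 tilt [-0.0026  0.0007] F [ 0.7 -0.1 -0.6] M [-0.02 -0.08 -0.05] w 87.0 q [  -9.   20.  -13.   -0.  -58. -124.]
```

View pics/w6z.png

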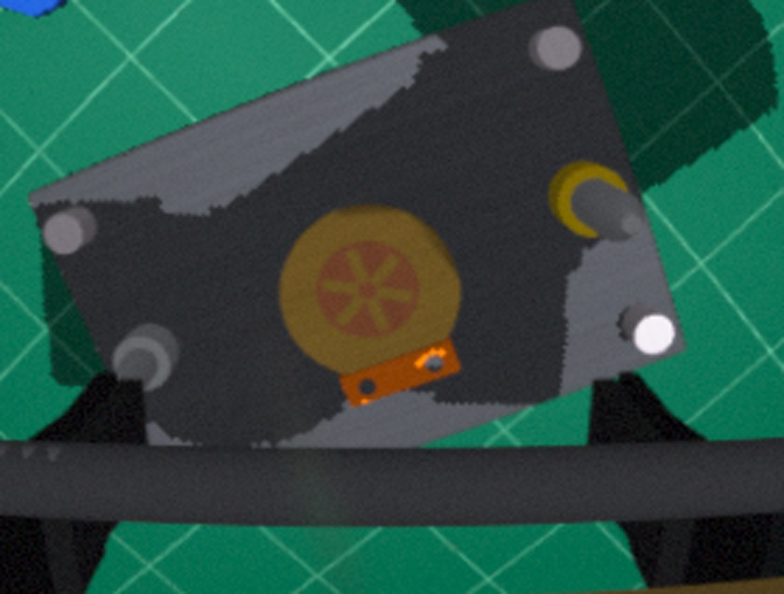

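View pics/s6.png

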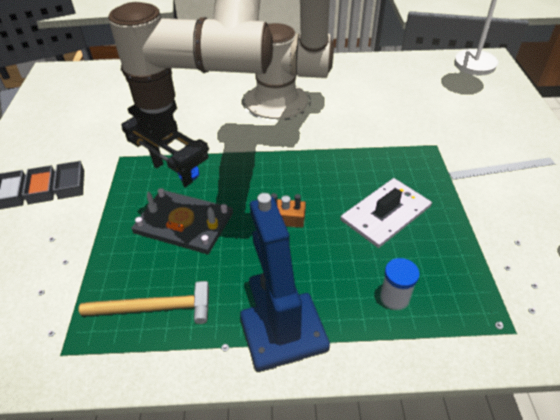

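Run:
```python
from h import *
c=load('w6'); z=(slice(165,255),slice(240,325))
hsv=cv2.cvtColor(c['frame'],cv2.COLOR_RGB2HSV)
for (u,v) in [(262,205),(281,208),(270,230),(300,228),(285,240),(300,240),(308,235)]: print(u,v,hsv[v,u])
B=np.array([.5122,-.2419]);th=np.radians(-22.1);R=np.array([[np.cos(th),-np.sin(th)],[np.sin(th),np.cos(th)]])
def im(x,y,z): return proj(c,[*(B+R@np.array([x,y])/1000),z/1000],True)
im3=cv2.resize(c['frame'][100:320,150:430,::-1],None,fx=2.8,fy=2.8,interpolation=cv2.INTER_CUBIC).copy()
def dr(pts,col):
    q=np.array([(im(*p)-[150,100]+.5)*2.8-.5 for p in pts]); cv2.polylines(im3,[np.round(q).astype(int)],True,col,1)
dr([(30,-20,32),(30,20,32),(42,20,32),(42,-20,32)],(255,255,0))
a=np.linspace(np.radians(36.87),2*np.pi-np.radians(36.87),80)
dr([(6+30*np.cos(t),30*np.sin(t),30) for t in a],(0,255,0))
for p in [(52,86),(-52,86),(52,-86),(-52,-86)]: dr([(p[0]+7*np.cos(t),p[1]+7*np.sin(t),36) for t in np.linspace(0,6.28,40)],(0,0,255))
cv2.imwrite('pics/w6o.png',im3)
```

```text
262 205 [ 18 169 107]
281 208 [ 11 157 112]
270 230 [ 19 166 109]
300 228 [ 17 182 105]
285 240 [ 14 248 141]
300 240 [ 13 251 141]
308 235 [ 11 201 127]
```

View pics/w6o.png

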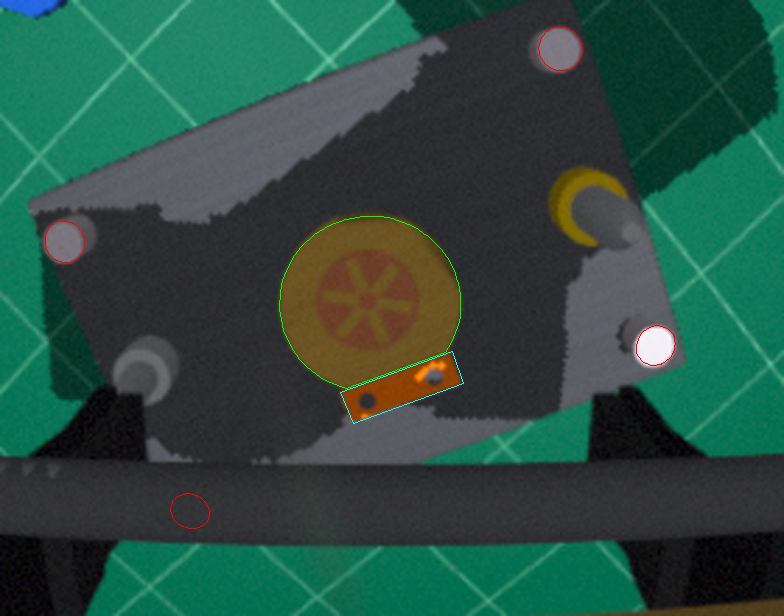

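Run:
```python
from h import *
from scipy.optimize import least_squares
c=load('w6'); hsv=cv2.cvtColor(c['frame'],cv2.COLOR_RGB2HSV).astype(int)
m=((hsv[...,0]>=6)&(hsv[...,0]<28)&(hsv[...,1]>110)&(hsv[...,2]>50)).astype(np.uint8)
bar=((hsv[...,1]>215)|(hsv[...,2]>125))
s=np.zeros_like(m); s[165:250,240:325]=(m&~bar)[165:250,240:325]
s=cv2.morphologyEx(s,cv2.MORPH_OPEN,np.ones((3,3),np.uint8)); s=cv2.morphologyEx(s,cv2.MORPH_CLOSE,np.ones((5,5),np.uint8))
k=cv2.findContours((cv2.GaussianBlur(cv2.resize(s*255,None,fx=4,fy=4,interpolation=1),(5,5),0)>127).astype(np.uint8),0,1)[0]
k=max(k,key=cv2.contourArea)[:,0]/4-.375
B=np.array([.5122,-.2419]);th=np.radians(-22.1);R=np.array([[np.cos(th),-np.sin(th)],[np.sin(th),np.cos(th)]])
P=np.array([R.T@(onz(c,u,v,.03,True)[:2]-B) for u,v in k])*1000
def r(p):
    d=P-p[:2]; a=np.arctan2(d[:,1],d[:,0])-p[2]; return np.hypot(*d.T)-np.minimum(30+p[3],(24+p[3])/np.maximum(np.cos(a),.2))
f=least_squares(r,[6,0,0,0],loss='soft_l1',f_scale=.5); print(f.x[:2],np.degrees(f.x[2]),f.x[3],np.sqrt(np.mean(f.fun**2)))
q=P[(P[:,0]>26)&(abs(P[:,1])<15)]; pf=np.polyfit(q[:,1],q[:,0],1); print('flat edge x at y=0',pf[1],'angle',-np.degrees(np.arctan(pf[0])))
```

```text
[5.64759446 0.01043832] 0.4919790396534999 0.2895147885836304 0.4853490904554203
flat edge x at y=0 30.176636746590077 angle 0.8373102349458721
```

```bash
python3 go.py .4733 -.2261 .026 67.9
```

```text
t 8.88 pos [ 514.2 -241.2  158.7] jawyaw 46.97 tilt [-0.0027  0.0005] F [-1.  -0.7  0.3] M [-0.07  0.01  0.01] w 86.8 q [  -9.   20.  -13.   -0.  -58. -124.]
shift [ 0.0402 -0.0168  0.1327] wz -0.3653 rows 3.4 2.922999247065026
```

>>> jog_arm([
  [1,0.014,-0.006,0.005,0,0,-0.1],
  [1,0.028,-0.012,0.01,0,0,-0.2],
  [1,0.0402,-0.0168,0.02,0,0,-0.3],
  [1,0.0402,-0.0168,0.04,0,0,-0.3653],
  [1,0.0402,-0.0168,0.06,0,0,-0.3653],
  [1,0.0402,-0.0168,0.08,0,0,-0.3653],
  [1,0.0402,-0.0168,0.105,0,0,-0.3653],
  [1,0.0402,-0.0168,0.12,0,0,-0.3653],
  [1,0.0402,-0.0168,0.13,0,0,-0.3653],
  [1,0.0402,-0.0168,0.132,0,0,-0.3653],
])

```text
time_s: 9.72
tcp_pos: [0.4725, -0.226, 0.0257]
ee_rot: [[-0.926, 0.376, -0.005], [0.376, 0.926, 0.001], [0.005, -0.001, -1.0]]
wrist_force: [-0.2, -0.6, -0.9]
gripper_width: 0.327
```

```bash
python3 go.py .4825 -.2298 .026 67.9
```

```text
t 9.72 pos [ 472.5 -226.    25.7] jawyaw 67.89 tilt [-0.0049  0.0008] F [-0.2 -0.6 -0.9] M [-0.09 -0.04 -0.04] w 28.5 q [  -8.   26.  -27.   -0.  -37. -104.]
shift [-0.0107  0.0002 -0.0003] wz -0.0001 rows 0.3 0.0008018791534850155
```

>>> jog_arm([
  [1,0,0,0,0,0,0],
  [1,0,0,0,0,0,0],
  [1,-0.001,0,0,0,0,0],
  [1,-0.002,0,0,0,0,0],
  [1,-0.003,0,0,0,0,0],
  [1,-0.004,0,0,0,0,0],
  [1,-0.005,0,0,0,0,0],
  [1,-0.006,0,0,0,0,0],
  [1,-0.007,0,0,0,0,0],
  [1,-0.008,0,0,0,0,0],
])

```text
time_s: 10.55
tcp_pos: [0.4815, -0.2293, 0.028]
ee_rot: [[-0.927, 0.376, -0.0], [0.376, 0.927, -0.0], [0.0, -0.0, -1.0]]
wrist_force: [0.3, 0.6, -0.4]
gripper_width: 0.004
```

```bash
python3 go.py
```

```text
t 10.55 pos [ 481.5 -229.3   28. ] jawyaw 67.91 tilt [-0.0001 -0.    ] F [ 0.3  0.6 -0.4] M [-0.01  0.01 -0.03] w 0.3 q [  -8.   26.  -26.    0.  -38. -104.]
```

>>> jog_arm([
  [1,0.001,0,0.003,0,0,0],
  [1,0,0,0.003,0,0,0],
  [1,-0.0005,0,0.003,0,0,0],
  [1,-0.001,0,0.003,0,0,0],
  [1,-0.0015,0,0.003,0,0,0],
  [1,-0.002,0,0.003,0,0,0],
  [1,-0.0025,0,0.003,0,0,0],
  [1,-0.003,0,0.003,0,0,0],
  [1,-0.0035,0,0.003,0,0,0],
  [1,-0.0035,0,0.003,0,0,0],
])

```text
time_s: 11.38
tcp_pos: [0.4818, -0.2296, 0.0245]
ee_rot: [[-0.926, 0.377, -0.006], [0.377, 0.926, 0.002], [0.007, -0.001, -1.0]]
wrist_force: [-4.7, 5.8, 3.0]
gripper_width: 0.006
```

```bash
python3 go.py
```

```text
t 11.38 pos [ 481.8 -229.6   24.5] jawyaw 67.86 tilt [-0.0063  0.0019] F [-4.7  5.8  3. ] M [1.46 1.62 0.01] w 0.6 q [  -8.   27.  -26.   -0.  -38. -104.]
```

>>> jog_arm([
  [1,0.004,0,0,0,0,0],
  [1,0.008,0,0,0,0,0],
  [1,0.012,0,0,0,0,0],
  [1,0.012,0,-0.02,0,0,0],
  [1,0.012,0,-0.05,0,0,0],
  [-1,0.012,0,-0.085,0,0,-0.12],
  [-1,0.012,0,-0.12,0,0,-0.24],
  [-1,0.012,0.02,-0.14,0,0,-0.36],
  [-1,0.012,0.05,-0.14,0,0,-0.48],
  [-1,0.012,0.08,-0.14,0,0,-0.6],
])

```text
time_s: 12.22
tcp_pos: [0.5053, -0.1517, 0.1677]
ee_rot: [[-0.976, -0.217, 0.007], [-0.217, 0.976, -0.0], [-0.007, -0.002, -1.0]]
wrist_force: [0.7, 0.1, -0.8]
gripper_width: 0.302
```

```bash
python3 go.py .49 .13 .165 180
python3 - <<'E'
from h import *
c=snap('wrist','w7')
E
```

```text
t 12.22 pos [ 505.3 -151.7  167.7] jawyaw 102.52 tilt [ 0.0069 -0.0003] F [ 0.7  0.1 -0.8] M [-0.02 -0.01 -0.  ] w 26.3 q [  1.  15. -18.   0. -56. -78.]
shift [-0.0461  0.2783  0.0027] wz -1.3524 rows 6.8 10.821874134706105
```

View pics/w7.png

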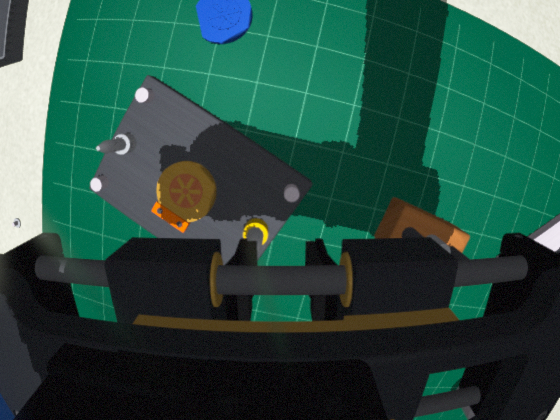

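>>> jog_arm([
  [-1,-0.006,0.026,0,0,0,-0.115],
  [-1,-0.013,0.058,0,0,0,-0.23],
  [-1,-0.02,0.091,0,0,0,-0.345],
  [-1,-0.027,0.123,0,0,0,-0.46],
  [-1,-0.034,0.155,0,0,0,-0.575],
  [-1,-0.042,0.188,0,0,0,-0.69],
  [-1,-0.049,0.22,0,0,0,-0.805],
  [-1,-0.056,0.252,0,0,0,-0.92],
  [-1,-0.063,0.283,0,0,0,-1.035],
  [-1,-0.07,0.315,0,0,0,-1.15],
])

```text
time_s: 13.1
tcp_pos: [0.5052, 0.1725, 0.1655]
ee_rot: [[-0.199, -0.98, 0.002], [-0.98, 0.199, 0.001], [-0.001, -0.002, -1.0]]
wrist_force: [1.5, -0.7, 0.5]
gripper_width: 0.988
```

```bash
python3 go.py .5072 .2546 .165 219.3
```

```text
t 13.1 pos [505.2 172.5 165.5] jawyaw 168.51 tilt [0.0018 0.0009] F [ 1.5 -0.7  0.5] M [-0.04  0.04 -0.  ] w 85.9 q [ 36.  16. -17.   0. -57. -48.]
shift [-0.0808  0.0144  0.0005] wz -0.8864 rows 2.0 7.093010686078753
```

>>> jog_arm([
  [-1,-0.012,0.002,0,0,0,-0.11],
  [-1,-0.025,0.004,0,0,0,-0.22],
  [-1,-0.037,0.007,0,0,0,-0.33],
  [-1,-0.05,0.009,0,0,0,-0.44],
  [-1,-0.062,0.011,0,0,0,-0.55],
  [-1,-0.075,0.013,0,0,0,-0.66],
  [-1,-0.081,0.0144,0,0,0,-0.77],
  [-1,-0.081,0.0144,0,0,0,-0.886],
  [-1,-0.081,0.0144,0,0,0,-0.886],
  [-1,-0.081,0.0144,0,0,0,-0.886],
])

```text
time_s: 13.93
tcp_pos: [0.5077, 0.2531, 0.1652]
ee_rot: [[0.626, -0.78, 0.001], [-0.78, -0.626, 0.0], [0.0, -0.001, -1.0]]
wrist_force: [-0.2, -0.7, -0.1]
gripper_width: 1.004
```

```bash
python3 go.py .5072 .2546 .165 219.3;python3 - <<'E'
from h import *
c=snap('wrist','w8')
B=np.array([.5072,.2546]);th=np.radians(39.28);R=np.array([[np.cos(th),-np.sin(th)],[np.sin(th),np.cos(th)]])
im3=cv2.resize(c['frame'][:,:,::-1],None,fx=1.42,fy=1.42,interpolation=cv2.INTER_CUBIC).copy()
def dr(pts,col):
    q=np.array([(proj(c,[*(B+R@np.array(p[:2])/1000),p[2]/1000],True)+.5)*1.42-.5 for p in pts]); cv2.polylines(im3,[np.round(q).astype(int)],True,col,1)
dr([(60,-100,14),(60,100,14),(-60,100,14),(-60,-100,14)],(0,0,255))
dr([(12,-35,59),(12,35,59),(-12,35,59),(-12,-35,59)],(0,255,255))
dr([(9*np.cos(t),80+9*np.sin(t),14) for t in np.linspace(0,6.3,30)],(255,0,0))
dr([(7*np.cos(t),-80+7*np.sin(t),14) for t in np.linspace(0,6.3,30)],(255,0,0))
cv2.imwrite('pics/w8o.png',im3)
E
```

```text
t 13.93 pos [507.7 253.1 165.2] jawyaw -141.23 tilt [0.0007 0.0004] F [-0.2 -0.7 -0.1] M [-0.08  0.15  0.01] w 87.3 q [ 43.  19. -13.   0. -58.  -4.]
shift [-0.0014 -0.0006  0.0002] wz -0.0092 rows 0.0 0.07334255683172407
```

View pics/w8o.png

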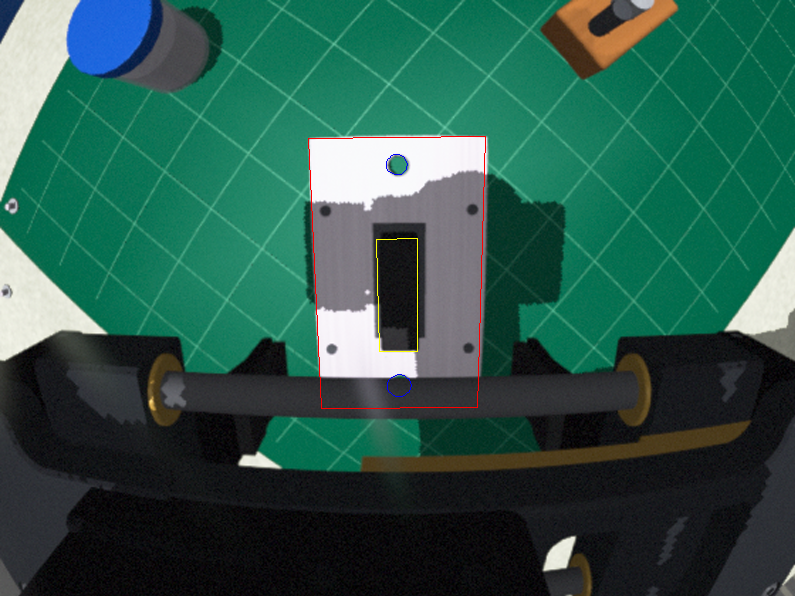

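>>> jog_arm([
  [-1,-0.0014,-0.0006,0.03,0,0,-0.009],
  [-1,-0.0014,-0.0006,0.06,0,0,-0.009],
  [-1,-0.0014,-0.0006,0.085,0,0,-0.009],
  [-1,-0.0014,-0.0006,0.105,0,0,-0.009],
  [-1,-0.0014,-0.0006,0.12,0,0,-0.009],
  [-1,-0.0014,-0.0006,0.13,0,0,-0.009],
  [-1,-0.0014,-0.0006,0.137,0,0,-0.009],
  [-1,-0.0014,-0.0006,0.142,0,0,-0.009],
  [-1,-0.0014,-0.0006,0.142,0,0,-0.009],
  [-1,-0.0014,-0.0006,0.142,0,0,-0.009],
])

```text
time_s: 14.82
tcp_pos: [0.5076, 0.2548, 0.0236]
ee_rot: [[0.635, -0.772, 0.001], [-0.772, -0.635, 0.001], [0.0, -0.001, -1.0]]
wrist_force: [0.4, 0.2, 0.4]
gripper_width: 1.001
```

```bash
python3 go.py .5072 .2546 .022 219.3
```

```text
t 14.82 pos [507.6 254.8  23.6] jawyaw -140.56 tilt [0.001  0.0007] F [0.4 0.2 0.4] M [-0.01  0.1   0.02] w 87.1 q [ 43.  29. -21.   0. -40.  -4.]
shift [-0.0001  0.0004  0.0016] wz 0.0024 rows 0.0 0.019585633969394972
```

>>> jog_arm([
  [1,0,0,0.001,0,0,0],
  [1,0,0,0.001,0,0,0],
  [1,0,0,0.001,0,0,0],
  [1,0,0,0.001,0,0,0],
  [1,0,0,0.001,0,0,0],
  [1,0,0,0.001,0,0,0],
  [1,0,0,0.001,0,0,0],
  [1,0,0,0.001,0,0,0],
  [1,0,0,0.001,0,0,0],
  [1,0,0,0.001,0,0,0],
])

```text
time_s: 15.65
tcp_pos: [0.5071, 0.2545, 0.0221]
ee_rot: [[0.635, -0.772, -0.0], [-0.772, -0.635, -0.0], [0.0, 0.0, -1.0]]
wrist_force: [0.0, -0.1, 0.4]
gripper_width: 0.326
```

>>> jog_arm([
  [1,0,0,0,0,0,0],
  [1,0,0,0,0,0,0],
  [1,0,0,0,0,0,0],
  [1,0,0,0,0,0,0],
  [1,0,0,0,0,0,0],
  [1,0,0,-0.001,0,0,0],
  [1,0,0,-0.003,0,0,0],
  [1,0,0,-0.006,0,0,0],
  [1,0,0,-0.01,0,0,0],
  [1,0,0,-0.01,0,0,0],
])

```text
time_s: 16.48
tcp_pos: [0.5074, 0.2547, 0.0326]
ee_rot: [[0.636, -0.772, 0.001], [-0.772, -0.636, 0.001], [0.0, -0.001, -1.0]]
wrist_force: [0.9, 0.4, -6.1]
gripper_width: 0.271
```

```bash
python3 go.py
python3 - <<'E'
from h import *
snap('wrist','w9')
E
```

```text
t 16.48 pos [507.4 254.7  32.6] jawyaw -140.54 tilt [0.0008 0.0006] F [ 0.9  0.4 -6.1] M [0.06 0.07 0.01] w 23.6 q [ 43.  28. -21.   0. -41.  -4.]
```

View pics/w9.png

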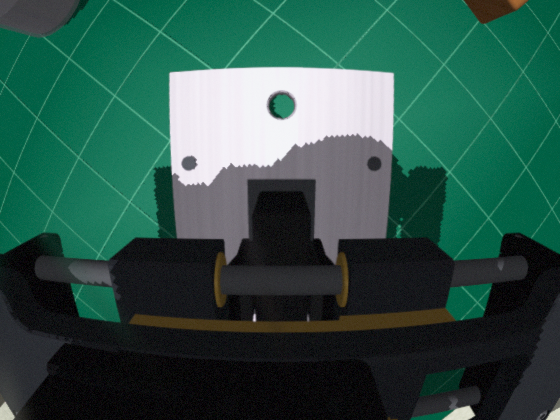

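Run:
```python
from h import *
c=load('w9'); S=sense(); p=S['tcp_pos'];R=S['ee_rot']
zt=p[2]-.0222+.014
g=cv2.cvtColor(c['frame'],cv2.COLOR_RGB2GRAY)
m=(g<185).astype(np.uint8); s=np.zeros_like(m); s[85:122,262:302]=m[85:122,262:302]
k=max(cv2.findContours(s,0,1)[0],key=cv2.contourArea); (u,v),r=cv2.minEnclosingCircle(k); print(u,v,r)
print('hole in tool', R.T@(onz(c,u,v,zt,True)-p)*1000)
for n,(u,v) in {'cornerL':(170,72.5),'cornerR':(393,74)}.items(): print(n,R.T@(onz(c,u,v,zt,True)-p)*1000)
```

```text
280.9739990234375 104.70809173583984 14.651898384094238
hole in tool [79.36184095  0.55224399  8.19493908]
cornerL [ 99.40576754 -59.06111      8.25472604]
cornerR [98.6484022  60.71658309  8.13235848]
```

>>> jog_arm([
  [1,0,0,-0.01,0,0,0],
  [1,0,0,-0.025,0,0,0],
  [1,0,0,-0.042,0,0,0],
  [1,0,0,-0.06,0,0,0],
  [1,0,0,-0.08,0,0,0],
  [1,0.004,0.007,-0.1,0,0,0.03],
  [1,0.01,0.018,-0.117,0,0,0.08],
  [1,0.02,0.034,-0.13,0,0,0.14],
  [1,0.031,0.054,-0.135,0,0,0.2],
  [1,0.043,0.074,-0.135,0,0,0.26],
])

```text
time_s: 17.37
tcp_pos: [0.4775, 0.1741, 0.1694]
ee_rot: [[0.414, -0.91, 0.003], [-0.91, -0.414, 0.002], [-0.001, -0.004, -1.0]]
wrist_force: [0.3, -0.4, -6.5]
gripper_width: 0.271
```

```bash
python3 go.py .45 -.03 .167 190
```

```text
t 17.37 pos [477.5 174.1 169.4] jawyaw -155.57 tilt [0.0033 0.0024] F [ 0.3 -0.4 -6.5] M [-0.11  0.07  0.05] w 23.5 q [ 38.  13. -20.   0. -56. -14.]
shift [0.1744 0.1095 0.0024] wz 0.2519 rows 4.9 2.01594770009997
```

>>> jog_arm([
  [1,0.017,0.011,0,0,0,0.025],
  [1,0.034,0.022,0,0,0,0.05],
  [1,0.052,0.033,0,0,0,0.075],
  [1,0.07,0.044,0,0,0,0.1],
  [1,0.087,0.055,0,0,0,0.125],
  [1,0.105,0.066,0,0,0,0.15],
  [1,0.122,0.077,0,0,0,0.175],
  [1,0.14,0.088,0,0,0,0.2],
  [1,0.157,0.099,0,0,0,0.225],
  [1,0.174,0.109,0,0,0,0.252],
])

```text
time_s: 18.2
tcp_pos: [0.4496, -0.0304, 0.1677]
ee_rot: [[0.174, -0.985, 0.0], [-0.985, -0.174, 0.0], [-0.0, -0.0, -1.0]]
wrist_force: [1.4, 0.4, -6.0]
gripper_width: 0.272
```

```bash
python3 go.py .5123 -.2427 .157 157.9
```

```text
t 18.2 pos [449.6 -30.4 167.7] jawyaw -169.96 tilt [0.0002 0.0004] F [ 1.4  0.4 -6. ] M [ 0.01  0.03 -0.04] w 23.6 q [ 17.   8. -28.  -0. -54.  -7.]
shift [ 0.22   -0.0248  0.0107] wz 0.5609 rows 5.3 4.488500975680453
```

>>> jog_arm([
  [1,0.025,-0.003,0.001,0,0,0.06],
  [1,0.05,-0.006,0.002,0,0,0.13],
  [1,0.078,-0.009,0.003,0,0,0.2],
  [1,0.106,-0.012,0.004,0,0,0.27],
  [1,0.134,-0.015,0.005,0,0,0.34],
  [1,0.16,-0.018,0.006,0,0,0.41],
  [1,0.185,-0.021,0.007,0,0,0.48],
  [1,0.205,-0.023,0.008,0,0,0.53],
  [1,0.215,-0.0242,0.009,0,0,0.555],
  [1,0.22,-0.0248,0.01,0,0,0.561],
])

```text
time_s: 19.03
tcp_pos: [0.5134, -0.2427, 0.157]
ee_rot: [[-0.377, -0.926, -0.0], [-0.926, 0.377, 0.0], [-0.0, 0.0, -1.0]]
wrist_force: [-0.2, 0.1, -5.8]
gripper_width: 0.273
```

>>> jog_arm([
  [1,0,0,0.003,0,0,0],
  [1,0,0,0.008,0,0,0],
  [1,0,0,0.014,0,0,0],
  [1,0,0,0.02,0,0,0],
  [1,0,0,0.026,0,0,0],
  [1,0,0,0.03,0,0,0],
  [1,0,0,0.034,0,0,0],
  [1,0,0,0.036,0,0,0],
  [1,0,0,0.036,0,0,0],
  [1,0,0,0.036,0,0,0],
])

```text
time_s: 19.87
tcp_pos: [0.5137, -0.2416, 0.1211]
ee_rot: [[-0.375, -0.927, 0.0], [-0.927, 0.375, -0.0], [0.0, -0.0, -1.0]]
wrist_force: [0.5, 0.2, -6.1]
gripper_width: 0.273
```

```bash
python3 go.py .5123 -.2427 .11 157.9
python3 - <<'E'
from h import *
snap('wrist','w10');c=snap('scene','s10')
cv2.imwrite('pics/s10z.png',cv2.resize(c['frame'][110:260,100:260,::-1],None,fx=5,fy=4,interpolation=cv2.INTER_CUBIC))
E
```

```text
t 19.87 pos [ 513.7 -241.6  121.1] jawyaw 157.99 tilt [ 0.     -0.0002] F [ 0.5  0.2 -6.1] M [0.05 0.11 0.03] w 23.7 q [ -9.  22. -16.   0. -52. -13.]
shift [0.0016 0.0008 0.0111] wz 0.0015 rows 0.3 0.011940506062596092
```

View pics/w10.png

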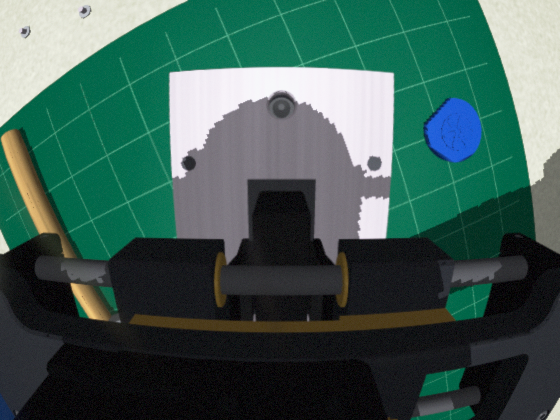

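View pics/s10z.png

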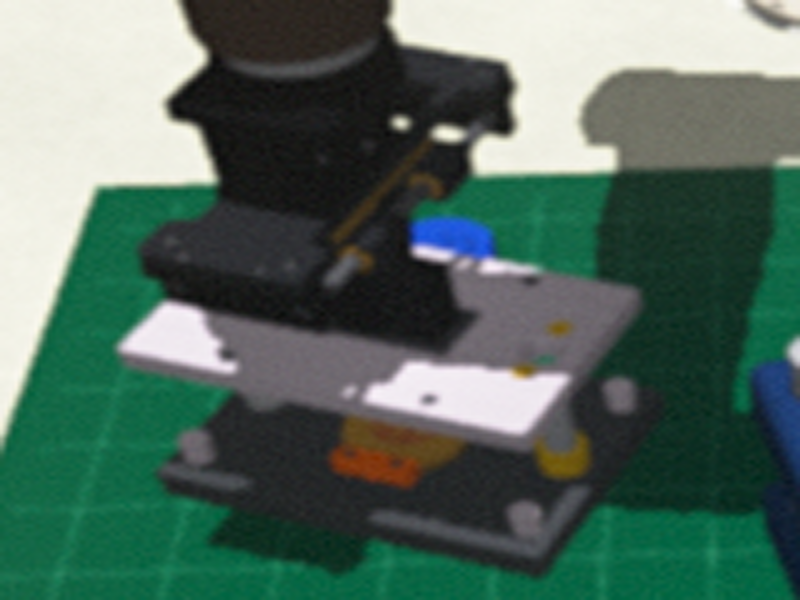

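Run:
```python
from h import *
c=load('w10')
cv2.imwrite('pics/w10z.png',cv2.resize(c['frame'][85:125,255:307,::-1],None,fx=14,fy=14,interpolation=cv2.INTER_CUBIC))
```

```text
(no output)
```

View pics/w10z.png

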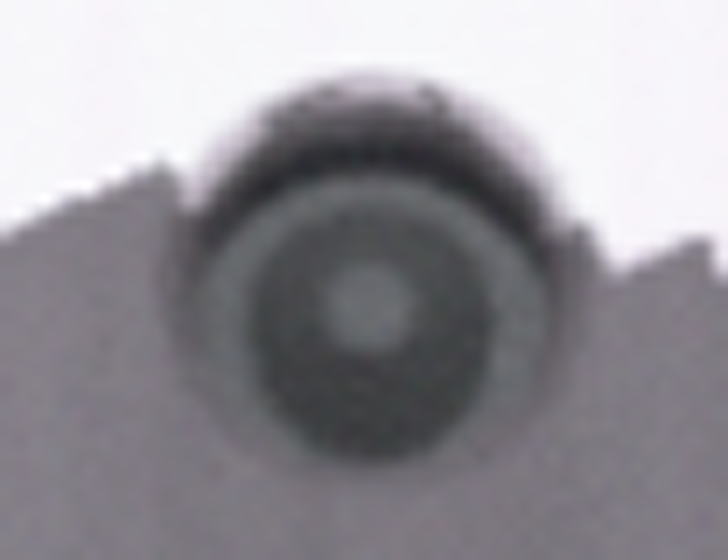

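Run:
```python
from h import *
c=load('w10'); S=sense(); p=S['tcp_pos'];R=S['ee_rot']
for z in (p[2]-.0222+.014,): print('hole', R.T@(onz(c,281.1,103.9,z,True)-p)*1000, onz(c,281.1,103.9,z,True))
q=onz(c,280.96,106.5,.08,True); print('pin', R.T@(q-p)*1000,q)
q=onz(c,281.3,105.5,.036,True); print('collar?', R.T@(q-p)*1000,q)
```

```text
hole [80.81355848  1.66735683  8.19669419] [ 0.48202777 -0.31596134  0.11320089]
pin [81.47966696  1.60876882 41.39762354] [ 0.48185817 -0.31661042  0.08      ]
collar? [84.93649859  1.88072482 85.39733079] [ 0.48034425 -0.31972585  0.036     ]
```

>>> jog_arm([
  [1,0.001,0,0.003,0,0,0.001],
  [1,0.001,0,0.006,0,0,0.001],
  [1,0.001,0,0.009,0,0,0.001],
  [1,0.001,0,0.012,0,0,0.001],
  [1,0.001,0,0.015,0,0,0.001],
  [1,0.001,0,0.017,0,0,0.001],
  [1,0.001,0,0.019,0,0,0.001],
  [1,0.001,0,0.021,0,0,0.001],
  [1,0.001,0,0.023,0,0,0.001],
  [1,0.001,0,0.025,0,0,0.001],
])

```text
time_s: 20.8
tcp_pos: [0.5133, -0.2425, 0.0959]
ee_rot: [[-0.376, -0.927, 0.0], [-0.927, 0.376, -0.0], [0.0, -0.0, -1.0]]
wrist_force: [0.0, 0.7, -5.6]
gripper_width: 0.274
```

```bash
python3 go.py .5123 -.2427 .09 157.9
python3 - <<'E'
from h import *
c=snap('wrist','w11')
cv2.imwrite('pics/w11z.png',cv2.resize(c['frame'][85:125,255:307,::-1],None,fx=14,fy=14,interpolation=cv2.INTER_CUBIC))
E
```

```text
t 20.8 pos [ 513.3 -242.5   95.9] jawyaw 157.92 tilt [ 0.0002 -0.0001] F [ 0.   0.7 -5.6] M [-0.02  0.01 -0.03] w 23.8 q [ -9.  24. -17.   0. -49. -13.]
shift [0.0006 0.0008 0.0059] wz 0.0004 rows 0.1 0.0034824371809072073
```

View pics/w11z.png

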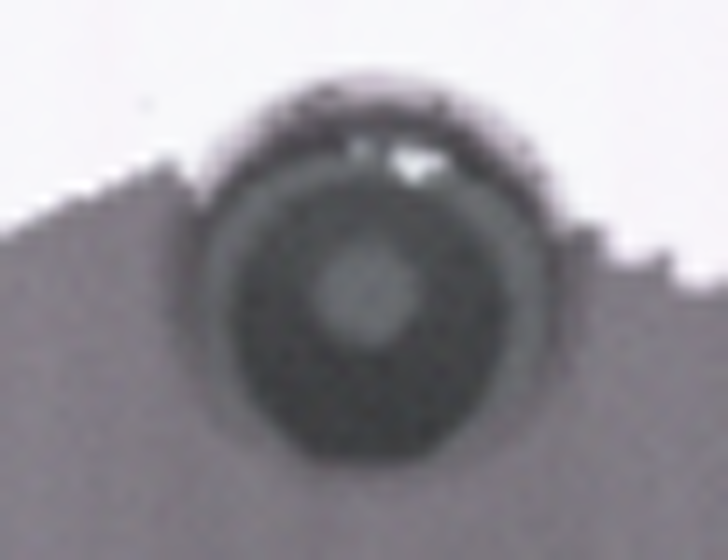

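Run:
```python
from h import *
c=load('w11'); S=sense(); p=S['tcp_pos'];R=S['ee_rot']
a=R.T@(onz(c,281.04,103.97,p[2]-.0082,True)-p)*1000;b=R.T@(onz(c,280.75,105.5,.08,True)-p)*1000; print(a,b,b-a)
```

```text
[80.8089548   1.0743337   8.20283921] [80.46657653  0.91103344 15.45989055] [-0.34237827 -0.16330026  7.25705134]
```

>>> jog_arm([
  [1,-0.0002,0,0.0015,0,0,0],
  [1,-0.0002,0,0.003,0,0,0],
  [1,-0.0002,0,0.0045,0,0,0],
  [1,-0.0002,0,0.006,0,0,0],
  [1,-0.0002,0,0.0075,0,0,0],
  [1,-0.0002,0,0.009,0,0,0],
  [1,-0.0002,0,0.0105,0,0,0],
  [1,-0.0002,0,0.012,0,0,0],
  [1,-0.0002,0,0.0135,0,0,0],
  [1,-0.0002,0,0.0135,0,0,0],
])

```text
time_s: 21.68
tcp_pos: [0.513, -0.2422, 0.0822]
ee_rot: [[-0.376, -0.927, -0.001], [-0.927, 0.376, 0.0], [0.0, 0.001, -1.0]]
wrist_force: [0.3, 0.3, -5.2]
gripper_width: 0.278
```

```bash
python3 go.py .5123 -.2427 .058 157.9
python3 - <<'E'
from h import *
c=snap('scene','s12')
cv2.imwrite('pics/s12z.png',cv2.resize(c['frame'][110:260,100:260,::-1],None,fx=5,fy=4,interpolation=cv2.INTER_CUBIC))
E
```

```text
t 21.68 pos [ 513.  -242.2   82.2] jawyaw 157.91 tilt [-0.0007  0.0002] F [ 0.3  0.3 -5.2] M [0.05 0.08 0.04] w 24.2 q [ -9.  25. -18.  -0. -47. -13.]
shift [0.0007 0.0005 0.0242] wz 0.0002 rows 0.6 0.001650771796717813
```

View pics/s12z.png

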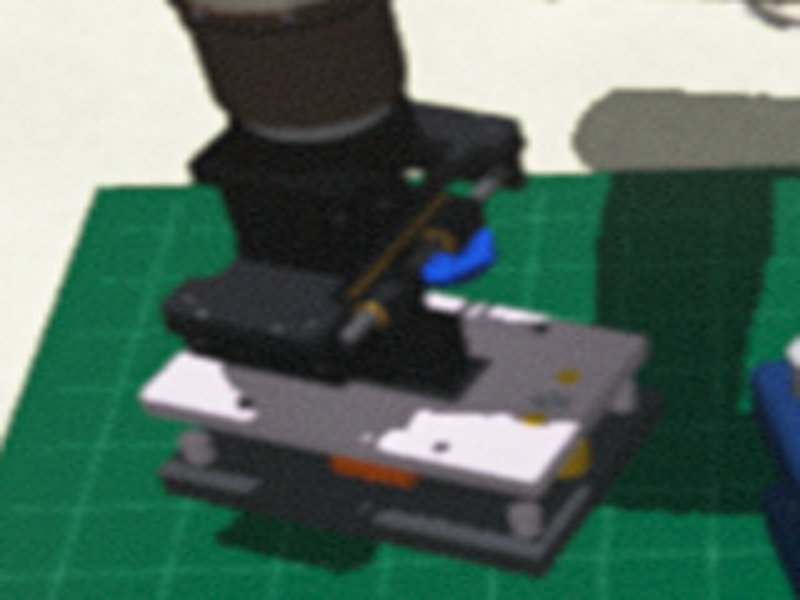

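>>> jog_arm([
  [1,0,0,0.0018,0,0,0],
  [1,0,0,0.0036,0,0,0],
  [1,0,0,0.0054,0,0,0],
  [1,0,0,0.0072,0,0,0],
  [1,0,0,0.009,0,0,0],
  [1,0,0,0.0108,0,0,0],
  [1,0,0,0.0126,0,0,0],
  [1,0,0,0.0144,0,0,0],
  [1,0,0,0.0162,0,0,0],
  [1,0,0,0.018,0,0,0],
])

```text
time_s: 22.57
tcp_pos: [0.5133, -0.2423, 0.0644]
ee_rot: [[-0.376, -0.927, 0.0], [-0.927, 0.376, -0.0], [0.0, -0.0, -1.0]]
wrist_force: [0.3, -0.0, -4.9]
gripper_width: 0.276
```

```bash
python3 go.py .5123 -.2427 .058 157.9
```

```text
t 22.57 pos [ 513.3 -242.3   64.4] jawyaw 157.92 tilt [ 0. -0.] F [ 0.3 -0.  -4.9] M [ 0.08  0.05 -0.02] w 24.0 q [ -9.  26. -19.   0. -45. -13.]
shift [0.0008 0.0008 0.0064] wz 0.0003 rows 0.2 0.0025804406997281784
```

>>> jog_arm([
  [1,0,0,0.0008,0,0,0],
  [1,0,0,0.0016,0,0,0],
  [1,0,0,0.0024,0,0,0],
  [1,0,0,0.0032,0,0,0],
  [1,0,0,0.004,0,0,0],
  [1,0,0,0.0046,0,0,0],
  [1,0,0,0.0052,0,0,0],
  [1,0,0,0.0058,0,0,0],
  [1,0,0,0.0062,0,0,0],
  [1,0,0,0.0062,0,0,0],
])

```text
time_s: 23.4
tcp_pos: [0.5132, -0.2423, 0.0583]
ee_rot: [[-0.376, -0.927, -0.0], [-0.927, 0.376, 0.0], [0.0, 0.0, -1.0]]
wrist_force: [0.0, 0.0, -5.9]
gripper_width: 0.275
```

```bash
python3 go.py .5123 -.2427 .058 157.9
```

```text
t 23.4 pos [ 513.2 -242.3   58.3] jawyaw 157.92 tilt [-0.0002  0.    ] F [ 0.   0.  -5.9] M [0.02 0.06 0.  ] w 23.9 q [ -9.  26. -19.   0. -44. -13.]
shift [0.0007 0.0007 0.0003] wz 0.0003 rows 0.0 0.0021396195217795715
```

Still carrying the full weight; continue slowly until the force shows contact.

>>> jog_arm([
  [1,0,0,0.0002,0,0,0],
  [1,0,0,0.0004,0,0,0],
  [1,0,0,0.0006,0,0,0],
  [1,0,0,0.0008,0,0,0],
  [1,0,0,0.001,0,0,0],
  [1,0,0,0.0012,0,0,0],
  [1,0,0,0.0014,0,0,0],
  [1,0,0,0.0015,0,0,0],
  [1,0,0,0.0015,0,0,0],
  [1,0,0,0.0015,0,0,0],
])

```text
time_s: 24.23
tcp_pos: [0.5133, -0.2423, 0.058]
ee_rot: [[-0.376, -0.927, 0.0], [-0.927, 0.376, -0.0], [0.0, -0.0, -1.0]]
wrist_force: [-3.7, 2.6, 5.2]
gripper_width: 0.273
```

```bash
python3 go.py .5123 -.2427 .058 157.9
```

```text
t 24.23 pos [ 513.3 -242.3   58. ] jawyaw 157.94 tilt [ 0.0004 -0.0003] F [-3.7  2.6  5.2] M [ 0.77  1.08 -0.02] w 23.8 q [ -9.  26. -19.   0. -44. -13.]
shift [ 0.0008  0.0008 -0.    ] wz 0.0007 rows 0.0 0.005430954638588786
```

>>> jog_arm([
  [1,0,0,-0.0004,0,0,0],
  [1,0,0,-0.0004,0,0,0],
  [1,0,0,-0.0004,0,0,0],
  [-1,0,0,-0.0004,0,0,0],
  [-1,0,0,-0.0004,0,0,0],
  [-1,0,0,-0.0004,0,0,0],
  [-1,0,0,-0.0004,0,0,0],
  [-1,0,0,-0.0004,0,0,0],
  [-1,0,0,-0.0004,0,0,0],
  [-1,0,0,-0.0004,0,0,0],
])

```text
time_s: 25.07
tcp_pos: [0.5134, -0.2423, 0.0572]
ee_rot: [[-0.376, -0.927, 0.0], [-0.927, 0.376, -0.0], [-0.0, -0.0, -1.0]]
wrist_force: [-0.5, -0.0, 0.0]
gripper_width: 0.717
```

```bash
python3 go.py
```

```text
t 25.07 pos [ 513.4 -242.3   57.2] jawyaw 157.92 tilt [ 0.0001 -0.0001] F [-0.5 -0.   0. ] M [0.05 0.04 0.  ] w 62.4 q [ -9.  26. -20.   0. -44. -13.]
```

Released with zero residual force. Rising straight up.

>>> jog_arm([
  [-1,0,0,0,0,0,0],
  [-1,0,0,-0.005,0,0,0],
  [-1,0,0,-0.015,0,0,0],
  [-1,0,0,-0.03,0,0,0],
  [-1,0,0,-0.05,0,0,0],
  [-1,0,0,-0.075,0,0,0],
  [-1,0,0,-0.1,0,0,0],
  [-1,0,0,-0.13,0,0,0],
  [-1,0,0,-0.15,0,0,0],
  [-1,0,0,-0.15,0,0,0],
])

```text
time_s: 25.9
tcp_pos: [0.5161, -0.2433, 0.214]
ee_rot: [[-0.375, -0.927, 0.011], [-0.927, 0.375, -0.004], [-0.001, -0.012, -1.0]]
wrist_force: [-0.4, -1.0, 0.8]
gripper_width: 1.001
```

```bash
python3 go.py
python3 - <<'E'
from h import *
snap('wrist','w13');c=snap('scene','s13');snap('top','t13')
cv2.imwrite('pics/s13z.png',cv2.resize(c['frame'][160:260,110:250,::-1],None,fx=5.5,fy=5.5,interpolation=cv2.INTER_CUBIC))
E
```

```text
t 25.9 pos [ 516.1 -243.3  214. ] jawyaw 157.98 tilt [ 0.0115 -0.0039] F [-0.4 -1.   0.8] M [ 0.02  0.03 -0.03] w 87.1 q [ -9.  17.  -9.   0. -64. -13.]
```

View pics/s13z.png

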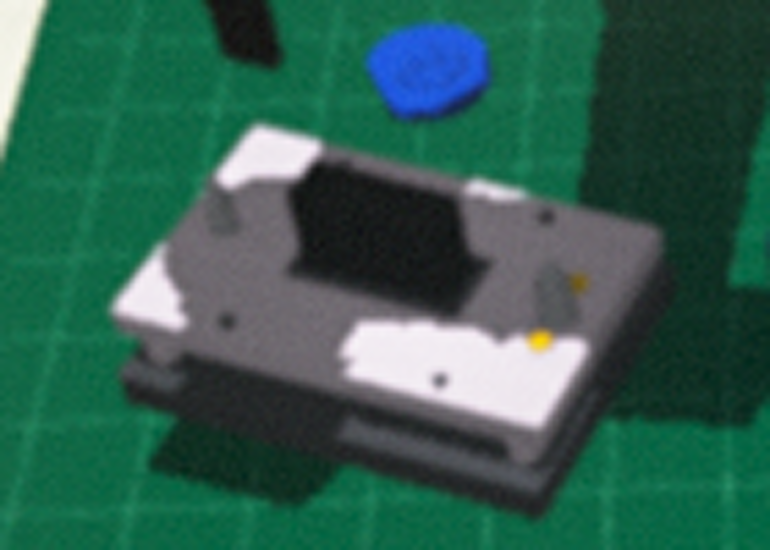

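View pics/w13.png

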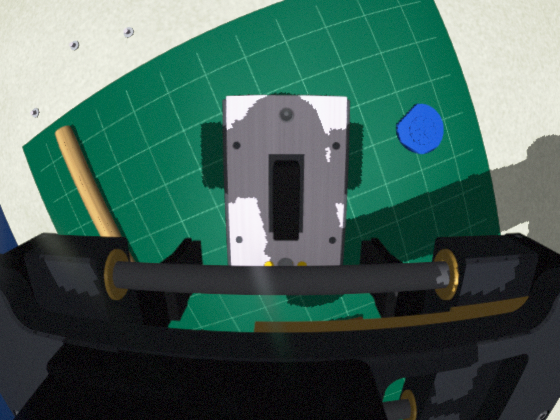

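View pics/s13.png

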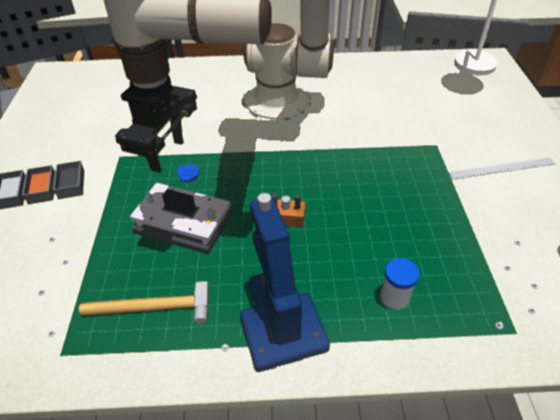

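>>> jog_arm([
  [-1,0,0,0,0,0,0],
  [-1,0,0,0,0,0,0],
  [-1,0,0,0,0,0,0],
  [-1,0,0,0,0,0,0],
  [-1,0,0,0,0,0,0],
  [-1,0,0,0,0,0,0],
  [-1,0,0,0,0,0,0],
  [-1,0,0,0,0,0,0],
  [-1,0,0,0,0,0,0],
  [-1,0,0,0,0,0,0],
])

```text
time_s: 26.88
tcp_pos: [0.5133, -0.2423, 0.2073]
ee_rot: [[-0.376, -0.927, 0.0], [-0.927, 0.376, -0.0], [-0.0, -0.0, -1.0]]
wrist_force: [-0.4, -0.6, -0.2]
gripper_width: 1.002
```

Run:
```python
from h import *
c=load('s13');a=load('s6')
d=np.abs(c['frame'].astype(int)-a['frame']).max(2)
for n,(u0,v0,u1,v1) in dict(jar=(380,258,422,312),setter=(276,195,308,228),hammer=(78,280,212,325),press=(240,195,330,368)).items(): print(n,(d[v0:v1,u0:u1]>60).sum())
B=np.array([.5125,-.242]);th=np.radians(-22.1);R=np.array([[np.cos(th),-np.sin(th)],[np.sin(th),np.cos(th)]])
im=cv2.resize(c['frame'][160:260,110:250,::-1],None,fx=5.5,fy=5.5,interpolation=cv2.INTER_CUBIC)
q=[(proj(c,[*(B+R@np.array(p)/1000),.05])-[110,160]+.5)*5.5-.5 for p in [(60,-100),(60,100),(-60,100),(-60,-100)]]
cv2.polylines(im,[np.round(q).astype(int)],True,(0,0,255),1); cv2.imwrite('pics/s13o.png',im)
```

```text
jar 0
setter 0
hammer 0
press 0
```

View pics/s13o.png

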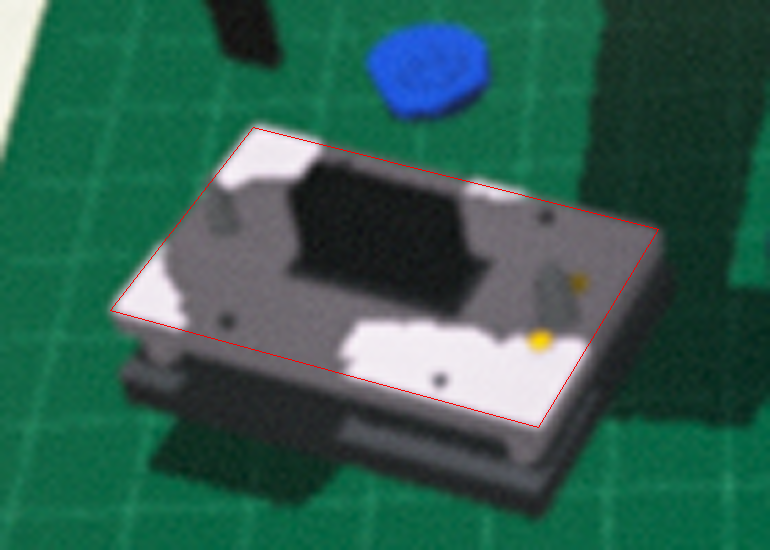

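The plate's outline matches the model at home height (top at 50 mm) and level.

```bash
python3 -c "
from station import *
print(finish_job())"
```

```text
the job is handed in; nothing more can be done
None
```

The die is ready for the press: the disc is against the bar and the top plate is fully home over both pins. The job was handed in at about 27 s of the 72 s allowed.

- **Disc:** I gripped the brass disc, turned it about 51° and pressed its flat against the orange bar with about 10 N. The wrist view then showed it centred, with the flat within about 0.5–0.8° of the bar. I pushed it once more from behind with the fingers shut, at about 7 N. I did not measure the angle again after that push, and I could not see the disc once the plate was down.
- **Plate:** I carried the plate over and checked the small pin through its hole at two heights; it was centred to within about 0.4 mm at the lower one. I then lowered it level with no side force until it landed at the expected home height, and let go with no force left on the wrist.
- **Last checks:**
  - Both pins stand up through their holes, and the two yellow dots are beside the yellow-collar pin.
  - The plate's outline in the scene view matches a level plate at home height.
  - The jar, setter block, hammer and press show no change since just before the plate was moved.
  - The gripper is open and clear, about 150 mm above where it let go.

The camera estimates of the base position differed by about 1 mm from one another. The pin check through the hole made up for that.

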